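Unload the print jig into the curing tray in row order

TASK

The four knobs on the white nests of the print jig have just been printed: move them into the curing tray, one to a cell, in the same row order, so that the knob nearest the jig's black star clamp stands in the cell next to the white job card, the next knob in the cell after it, and so on to the last. The print is still wet, so keep each knob upright all the time and set it down on the cell floor rather than dropping it.

Things in the scene. Friction and masses are not known exactly. Their poses are not given: they have to be found in the camera images.
- knob_broad: Broad knob: a plain fluted drum, 46 mm across and 32 mm tall, with a thin aluminium disc on top. Black plastic, white printed pointer line, about 45 g, loose, upright on its nest on the print jig at the start. Origin: centre of its underside, z up.
- knob_slim: Slim knob: a plain narrow fluted cylinder, 26 mm across and 42 mm tall (the tallest). Black plastic, white printed pointer line, about 25 g, loose, upright on its nest on the print jig at the start. Origin: centre of its underside, z up.
- knob_bar: Bar knob: a round skirt 42 mm across, 8 mm thick, with an upright grip bar across it, 40 mm long (its x axis), 13 mm thick (its y axis), from 8 to 36 mm height; hold it by the bar's flat sides. Black plastic, white printed pointer line, about 30 g, loose, upright on its nest on the print jig at the start. Origin: centre of its underside, z up.
- knob_skirt: Skirted knob: a round skirt 44 mm across, 6 mm thick, under a fluted cylinder 31 mm across that reaches up to 34 mm height. Black plastic, white printed pointer line, about 35 g, loose, upright on its nest on the print jig at the start. Origin: centre of its underside, z up.
- nest_broad: The fixed white block (64 x 64 x 22 mm) on which the broad knob stands; 4 mm pins round the knob's foot. The four nests stand in one row, 72 mm apart, in any order, on the print jig, an aluminium plate 100 x 370 mm, 12 mm thick. Origin: under its centre, 12 mm above the table, 22 mm below the knob's foot. Its y axis runs along the row, x across.
- nest_slim: The fixed white block (64 x 64 x 22 mm) on which the slim knob stands; 4 mm pins round the knob's foot. The four nests stand in one row, 72 mm apart, in any order, on the print jig, an aluminium plate 100 x 370 mm, 12 mm thick. Origin: under its centre, 12 mm above the table, 22 mm below the knob's foot. Its y axis runs along the row, x across.
- nest_bar: The fixed white block (64 x 64 x 22 mm) on which the bar knob stands; 4 mm pins round the knob's foot. The four nests stand in one row, 72 mm apart, in any order, on the print jig, an aluminium plate 100 x 370 mm, 12 mm thick. Origin: under its centre, 12 mm above the table, 22 mm below the knob's foot. Its y axis runs along the row, x across.
- nest_skirt: The fixed white block (64 x 64 x 22 mm) on which the skirt knob stands; 4 mm pins round the knob's foot. The four nests stand in one row, 72 mm apart, in any order, on the print jig, an aluminium plate 100 x 370 mm, 12 mm thick. Origin: under its centre, 12 mm above the table, 22 mm below the knob's foot. Its y axis runs along the row, x across.
- clamp: The jig's star clamp: a black five-lobed hand knob, 32 mm across, 28 mm high, fixed on the jig plate at one end of the row of nests (either end), 59 mm from the centre of the nearest nest. It marks the first nest. Origin: under its centre, 12 mm above the table.
- card: The job card: white, 80 x 26 x 7 mm, fixed at either end of the aluminium curing tray (92 x 354 mm). Origin: under its centre, level with the tray floor, 6 mm above the table. y: along the tray. Tray centre line: 4 cells 88 x 69 mm, centres 53, 125, 197, 269 mm from here, to -y if the card is left of the robot (world y > 0), else to +y. Walls 7 mm above the floor; a 22 mm wire pull at the far end.
There are look-alikes about, which are no part of the job. What is shaped like the knob_broad but turquoise is not meant.

How it is judged:
By the outcome, as a careful person would: the job done as asked, in the order asked, and still so for the second after the job is handed in, with the robot touching nothing.
It also fails if it takes over 96 s, if anything falls off the work surface, if the arm or the gripper's body presses on something with over 40 N, if the wrist force passes 120 N, or if a joint passes its speed limit or range.

ROBOT

A 6-joint arm with a two-finger parallel gripper is mounted at the origin on the work surface. World frame = base frame: x ahead of the robot, y to its left, z up, the work surface at z = 0. Lengths are in mm, angles in rad, forces in N, time in s.
With the tool pointing down it reaches from about 350 to 1000 mm from the base axis. Payload 7.1 kg.
Tool frame: the origin (TCP) lies midway between the tips of the shut fingers; the grasp point (between the pads) lies env.pinch_z behind it (env.pinch_z is the distance from the TCP to the grasp point, in mm); z points along the fingers, y is the direction in which the jaws open and shut (so a half turn about z gives the same grasp; the last joint's range is limited). The gripper opens to 85 mm and grips with 20 to 120 N. Pads are 22 mm wide; open, the fingers measure 114 mm over their backs; the gripper's body (76 mm by 85 mm) begins 54 mm behind the grasp point. The pads swing forward as they close: fully open they stand 13 mm farther back than shut.
Start: joints at [-0.019, 0.423, 1.63, -0, 1.089, -0.019], TCP at [624.984, 0.026, 200.519] pointing down, gripper open.
Joint ranges: [-3, 3], [-0.9, 2.11], [0.09, 2.58], [-1.31, 4.45], [0.11, 2.69], [-2.54, 2.54]. Speed limits (rad/s): [2.39, 2.39, 3.01, 3.14, 3.14, 3.14].

INTERFACE

Orientations are given as a rotation vector (axis times angle).
In Python, from workcell import env gives the robot as it stands.
- The arm moves only by the tool move_arm, never from a script. Its argument "moves" is a list of rows, each a list of 2 entries, a list of its own where there are three numbers: the shift along the tool's x, y, z in units of 50 cm (1.0 is 50 cm), then the turn, a rotation vector about the tool's x, y, z in units of 30 degrees (1.0 is 30 degrees). In form: [[[dx, dy, dz], [ax, ay, az]], ...]. A call has 1 to 12 rows; each row is the pose to reach, as a shift and turn from the pose measured when the call began, along the tool's axes at that moment; what a row does not reach only later rows make up. A row lasts 1/10 s, in which the tool goes at most 50 mm and 8.59 degrees, less where a joint would pass 70% of its speed; a pose out of reach is approached as far as the arm can. A call with a number of a shift or a turn outside -1 to 1 is refused whole. A call with a gripper value outside its range is refused whole. "jaw" is the gripper's target within -1 to 1 (fully open at 1, half-way at 0, shut at -1), set as the call begins (left out, the last holds). The fingers move at their own pace and stop on an object; "squeeze" is the grip in N (left out, the last holds). Time passes only in rows, so rows that repeat a pose let the fingers close. It gives the time, the measured TCP pose, the force and the opening at its end, in the units of the state.
- env.get_obs(): the state, without advancing time (a new reading comes with each control period).
- env.read_camera(name): name is "scene" or "side" or "wrist"; returns (picture, depth): 384x512x3 uint8, red, green, blue; 384x512 float32, mm along the optical axis (not along the pixel's ray), 0 where there is no reading.
- env.get_calibration(name): a dict with "camera_matrix" (3x3 intrinsics, pixels), "dist" ([k1, k2, p1, p2, k3] as OpenCV has them; the pictures are not rectified), "position" and "rotation" of the camera in the world; the wrist camera has in their place "mount" (4x4, takes a point from camera to tool coordinates, whose origin is the TCP and whose axes are the flange's). Camera axes: x right, y up, looking along -z (the intrinsics and any distortion apply to the point x, -y, -z); pixel columns grow to the right and rows downward; lengths in mm; the calibration is good to about 2 mm. A picture is of the moment at which its call begins: read the wrist's pose just before it. get_calibration takes no time and is no camera call.
- env.hand_in(): hands the job in, once; it reports no verdict.
Trained networks look in the newest picture that a camera, given by its name, has taken for a name from the list of things; names that differ only in an ending like _2 or _b are one class to them, and where a whole thing is asked for, a point or a joint stands for the part that bears it (a point fixed in the world has none). Each returns a list of dicts, best first, with "p" (0 to 1); they miss things now and then, are a little off and sometimes report something else, mostly with a low value. They report only what shows in the picture. A call takes as long as a camera call. They do not tell look-alikes from the thing itself.
- env.spot_in(camera, name): "box" ([left, top, width, height] in pixels, round what is visible of it).
- env.regions_of(camera, name): "pixels" (384x512 bool, what is visible of it) and "box" ([left, top, width, height] in pixels, round what is visible of it).
- env.pinpoint(camera, name): "xy" ([column, row] in pixels: a listed point, or the origin of a listed thing).
The state is a dict: "t": time; "joints": joint angles; "joint_vel": joint speeds; "joint_efforts": joint torques, N m; "position": TCP position; "tool_rot": TCP orientation; "force": force on the tool from outside, world axes, zero at the start; "ft_torque": the same for the moment, N m; "gripper_width": opening from 0.0 (shut) to 1.0 (fully open).
Only numpy, scipy, OpenCV 4.12 (cv2) and the standard library are available. Lean on these libraries where they do the work, as an engineer would, in place of code of your own. Each camera call takes 0.05 s, during which the arm holds its last target.

## Working session

There is one attempt and no reset: what is moved stays moved. The work goes in short steps, Python scripts to look and compute and a tool call to move; the robot and the scene stay as the last step left them, time stands still between calls to the robot, and variables do not carry over. Pictures are saved under pics/ and viewed, and the job is handed in when it is done.

Besides the shell and the picture viewer there is one more tool, called after "Request:" as name(argument=value, ...) on one line, values as JSON. move_arm: Moves the arm, as the interface text tells. Shifts and turns lie within -1 to 1; 1 stands for 50 cm of shift or 30 degrees of turn. Its arguments: {"type":"object","properties":{"moves":{"type":"array","items":{"type":"array"}},"jaw":{"type":"number"},"squeeze":{"type":"number"}},"required":["moves"]}

```bash
ls; mkdir -p pics; python3 - <<'E'
from workcell import env
import cv2
print(env.pinch_z, env.get_obs())
for n in ("scene","side","wrist"):
    im,d=env.read_camera(n)
    cv2.imwrite(f"pics/{n}0.png",im[:,:,::-1])
    c=env.get_calibration(n); print(n,{k:(v.tolist() if hasattr(v,'tolist') else v) for k,v in c.items()})
    import numpy as np
    np.save(f"pics/{n}0_d.npy",d)
print(env.get_obs()['t'])
E
```

```text
pics
18.700000000000003 {'t': 0.0, 'joints': array([-1.90180003e-02,  4.23861447e-01,  1.63072168e+00, -1.28328313e-05,
        1.08859813e+00, -1.90208143e-02]), 'joint_vel': array([ 0.00210217,  0.00025394, -0.00096162,  0.00092744,  0.00061447,
       -0.00015136]), 'joint_efforts': array([ 6.87376578e-04, -5.57382560e+01, -2.81743366e+01,  7.52266601e-05,
        7.21184188e-03,  1.02962622e-05]), 'position': array([6.24384725e+02, 2.23985272e-02, 1.99720421e+02]), 'tool_rot': array([-2.22062770e+00, -2.22064718e+00,  1.74284401e-03]), 'force': array([ 0.21557276, -0.3562683 ,  0.51702342]), 'ft_torque': array([ 0.02511645, -0.03186155,  0.0169995 ]), 'gripper_width': 0.9977976385573615}
scene {'camera_matrix': [[376.9478989258973, 0.0, 248.5986756245677], [0.0, 376.9478989258973, 184.02503832809185], [0.0, 0.0, 1.0]], 'dist': [-0.11445259781006292, 0.0, 0.0, 0.0, 0.0], 'position': [1073.3801085041878, 119.97447090030877, 577.2271472784448], 'rotation': [0.5029769160148061, 0.7283464265260555, 1.8536059611388818]}
side {'camera_matrix': [[349.72958135934994, 0.0, 257.4881871106943], [0.0, 349.72958135934994, 194.94510421429928], [0.0, 0.0, 1.0]], 'dist': [-0.08787411355001112, 0.0, 0.0, 0.0, 0.0], 'position': [265.73854781240294, -463.2497766255637, 381.59515604827277], 'rotation': [1.0201556257857085, -0.3830693818362429, -0.6211893264767379]}
wrist {'camera_matrix': [[298.3420877082729, 0.0, 253.2140455125193], [0.0, 298.3420877082729, 195.23297659191803], [0.0, 0.0, 1.0]], 'dist': [-0.06413835773074646, 0.0, 0.0, 0.0, 0.0], 'mount': [[-1.1959236839902347e-05, 0.959375522570621, 0.2821322501050224, 70.71355038850103], [0.9999994544873216, -0.000283200477524632, 0.0010053967113928808, -1.5112682841050828], [0.0010444529833381856, 0.2821321082220807, -0.9593749958322494, -173.40702993593084], [0.0, 0.0, 0.0, 1.0]]}
0.15
```

View pics/scene0.png

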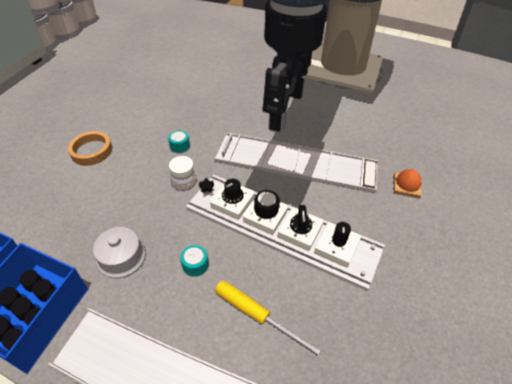

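View pics/side0.png

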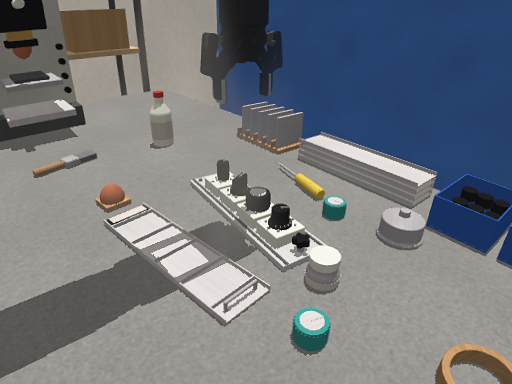

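View pics/wrist0.png

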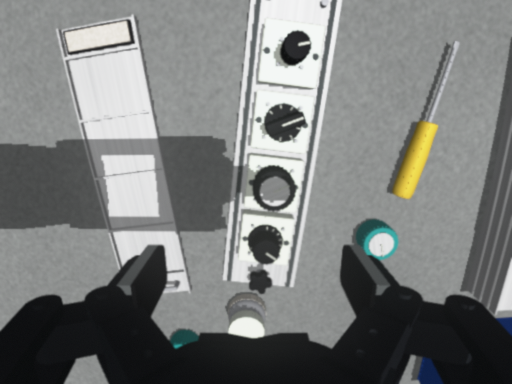

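The scene picture shows the jig row from the clamp (206,186): skirt (232,190), broad (267,204), bar (303,220), slim (342,235). The tray's card is at (370,174) and its wire pull at (225,147). The turquoise caps at (179,141) and (194,261) and the black knobs in the blue bin are look-alikes. They aren't on the nests, so I'll leave them alone.

```bash
cat > h.py <<'E'
import numpy as np, cv2
from scipy.spatial.transform import Rotation as R
from workcell import env
def campose(n,pos=None,rot=None):
    c=env.get_calibration(n)
    if n=="wrist":
        T=np.eye(4);T[:3,:3]=R.from_rotvec(rot).as_matrix();T[:3,3]=pos
        W=T@np.array(c["mount"])
    else:
        W=np.eye(4);W[:3,:3]=R.from_rotvec(c["rotation"]).as_matrix();W[:3,3]=c["position"]
    return np.array(c["camera_matrix"]),np.array(c["dist"]),W
def rays(cp,px):
    K,D,W=cp
    u=cv2.undistortPoints(np.asarray(px,float).reshape(-1,1,2),K,D).reshape(-1,2)
    return np.c_[u[:,0],-u[:,1],-np.ones(len(u))]@W[:3,:3].T, W[:3,3]
def deproj(cp,px,d):
    r,o=rays(cp,px); return o+r*np.asarray(d).reshape(-1,1)
def atz(cp,px,z):
    r,o=rays(cp,px); return o+r*((z-o[2])/r[:,2])[:,None]
def proj(cp,P):
    K,D,W=cp
    q=(np.atleast_2d(P)-W[:3,3])@W[:3,:3]
    q=q*[1,-1,-1]
    return cv2.projectPoints(q.reshape(-1,1,3),np.zeros(3),np.zeros(3),K,D)[0].reshape(-1,2)
def cloud(cp,d):
    h,w=d.shape; v,u=np.mgrid[:h,:w]
    P=deproj(cp,np.c_[u.ravel(),v.ravel()],d.ravel()).reshape(h,w,3)
    P[d<=0]=np.nan
    return P
def tri(cps,pxs):
    A=np.zeros((3,3));b=np.zeros(3)
    for c,p in zip(cps,pxs):
        r,o=rays(c,[p]);r=r[0]/np.linalg.norm(r[0]);M=np.eye(3)-np.outer(r,r);A+=M;b+=M@o
    return np.linalg.solve(A,b)
E
python3 - <<'E'
from h import *
np.set_printoptions(precision=1,suppress=True)
names=["clamp","card","nest_skirt","nest_broad","nest_bar","nest_slim","knob_skirt","knob_broad","knob_bar","knob_slim"]
o=env.get_obs(); cw=campose("wrist",o["position"],o["tool_rot"]); cs=campose("scene"); ci=campose("side")
C={"wrist":cw,"scene":cs,"side":ci}
print(o["position"])
for n in ("wrist","scene","side"):
    im,d=env.read_camera(n); P=cloud(C[n],d); np.save(f"pics/P_{n}.npy",P)
    # table height check
    print(n, np.nanpercentile(P[...,2],[5,25,50]))
for nm in names:
    res={}
    for n in ("wrist","scene"):
        r=env.pinpoint(n,nm); 
        if r: res[n]=r[:2]
    s=nm
    for n in res:
        for q in res[n]: s+=f" {n} {np.round(q['xy'],1)} p{q['p']:.2f}"
    if len(res)==2: s+=" tri "+str(tri([cw,cs],[res['wrist'][0]['xy'],res['scene'][0]['xy']]))
    print(s)
print(env.get_obs()['t'])
E
```

```text
[624.6   0.  199.9]
wrist [-1.   0.   1.3]
scene [-2.6 -1.   0.1]
side [-130.7    0.4    1.8]
clamp wrist [257.5 271.9] p0.95 scene [208.1 195.6] p0.58 tri [ 629.  -147.2    1.5]
card wrist [96.4 34.4] p0.81 wrist [280.3 117.3] p0.68 scene [369.  173.5] p0.87 tri [443.7 153.3   7.3]
nest_skirt wrist [264.7 233.7] p0.92 scene [231.5 205.2] p0.97 tri [638.  -89.4   5. ]
nest_broad wrist [271.1 179.6] p0.87 wrist [290.3  54.5] p0.55 scene [263.5 216.6] p0.96 tri [644.9 -16.8   9.7]
nest_bar wrist [279.3 118.1] p0.94 wrist [265.6 234.7] p0.15 scene [340.9 240.9] p0.37 tri [654.3  96.5  27.8]
nest_slim wrist [286.3  55. ] p0.85 scene [335.  251.6] p0.84 scene [205.5 193.3] p0.67 tri [661.3 130.1  -2.9]
knob_skirt wrist [266.8 238.9] p0.88 scene [231.2 197.5] p0.73 tri [639.6 -87.3  29.5]
knob_broad wrist [269.5 180.8] p0.88 wrist [186.2 338.4] p0.86 scene [267.8 212.3] p0.73 scene [195.1 266.4] p0.70 tri [642.1 -12.2  23.6]
knob_bar wrist [282.3 121.6] p0.64 wrist [286.1  54.9] p0.41 scene [297.6 226.1] p0.81 scene [337.6 251.9] p0.68 tri [655.5  53.9  28.3]
knob_slim wrist [293.   54.9] p0.81 scene [341.3 237.5] p0.63 tri [662.9 127.9  43.3]
1.3
```

```bash
python3 - <<'E'
from h import *
np.set_printoptions(precision=1,suppress=True)
approx={"skirt":(640,-87),"broad":(647,-15),"bar":(654,56),"slim":(662,128)}
for n in ("wrist","scene","side"):
    P=np.load(f"pics/P_{n}.npy").reshape(-1,3); P=P[~np.isnan(P[:,0])]
    for k,(x,y) in approx.items():
        Q=P[np.hypot(P[:,0]-x,P[:,1]-y)<34]
        nz=Q[(Q[:,2]>27)&(Q[:,2]<40)]; kz=Q[Q[:,2]>55]
        nt=np.median(nz[:,2])
        top=np.percentile(kz[:,2],90) if len(kz) else 0
        kt=kz[kz[:,2]>top-5]
        rr=cv2.minAreaRect(nz[:,:2].astype(np.float32))
        k2=cv2.minAreaRect(kt[:,:2].astype(np.float32)) if len(kt)>4 else None
        print(n,k,"nesttop %.1f"%nt,"nest rect",np.round(rr[0],1),np.round(rr[1],1),round(rr[2],1),"ktop %.1f"%top,len(kt), "krect",k2 and (np.round(k2[0],1),np.round(k2[1],1),round(k2[2],1)), kt[:,:2].mean(0) if len(kt) else '')
P=np.load("pics/P_wrist.npy"); im=cv2.imread("pics/wrist0.png")
# ortho render
sc=2.0; x0,x1,y0,y1=380,760,-190,200
O=np.zeros((int((y1-y0)*sc)//1,int((x1-x0)*sc),3),np.uint8)
X=P.reshape(-1,3); c=im.reshape(-1,3); ok=~np.isnan(X[:,0]); X=X[ok];c=c[ok]
o=np.argsort(X[:,2]);X=X[o];c=c[o]
u=((X[:,0]-x0)*sc).astype(int); v=((y1-X[:,1])*sc).astype(int)
m=(u>=0)&(v>=0)&(u<O.shape[1]-1)&(v<O.shape[0]-1)
for du in(0,1):
  for dv in (0,1): O[v[m]+dv,u[m]+du]=c[m]
cv2.imwrite("pics/ortho0.png",cv2.resize(O,(580,595)))
cv2.imwrite("pics/wcrop.png",cv2.resize(im[0:300,40:350],None,fx=1.9,fy=1.9,interpolation=cv2.INTER_CUBIC))
E
```

```text
wrist skirt nesttop 34.4 nest rect [638. -87.] [63.5 63.8] 84.4 ktop 69.0 544 krect (array([637.1, -86.1]), array([30.6, 29.9]), 26.5) [636.9 -85.4]
wrist broad nesttop 34.2 nest rect [646.2 -15.4] [62.9 64.1] 83.4 ktop 321.0 3039 krect (array([640.4,  13.9]), array([35.9,  9.3]), 4.6) [642.7  14.6]
wrist bar nesttop 34.0 nest rect [653.9  55.4] [63.7 63.4] 83.5 ktop 70.9 529 krect (array([654.6,  55.5]), array([39.4, 13.3]), 21.7) [654.6  55.8]
wrist slim nesttop 34.0 nest rect [662.6 127. ] [64.4 64.1] 82.7 ktop 76.9 692 krect (array([663.3, 127.7]), array([26.2, 26.5]), 89.1) [662.7 127.5]
scene skirt nesttop 33.3 nest rect [642.8 -86. ] [61.1 66.1] 17.5 ktop 68.0 174 krect (array([639.5, -84.8]), array([28.6, 30.1]), 18.9) [640.5 -84.5]
scene broad nesttop 33.7 nest rect [653.4 -13.1] [54.4 67.6] 15.5 ktop 408.9 471 krect (array([648.2, -12.5]), array([62. , 26.2]), 63.5) [655.5  -0.4]
scene bar nesttop 33.9 nest rect [656.3  56.8] [62.9 65.6] 1.1 ktop 412.4 147 krect (array([645.2,  29.2]), array([10.6, 28.1]), 61.1) [645.9  28.7]
scene slim nesttop 33.3 nest rect [664.8 128.7] [64.2 62.4] 82.9 ktop 76.2 173 krect (array([665. , 129.1]), array([25.2, 25.8]), 57.6) [665.9 128.7]
side skirt nesttop 35.3 nest rect [637.1 -91.3] [57.5 67.2] 52.1 ktop 69.7 159 krect (array([637.3, -87. ]), array([29. , 30.3]), 0.2) [635.9 -89.1]
side broad nesttop 35.4 nest rect [641.2 -19.8] [52.7 62.9] 49.3 ktop 368.9 231 krect (array([635.6, -36.1]), array([28.4,  4.9]), 13.3) [633.5 -37. ]
side bar nesttop 35.6 nest rect [647.4  59. ] [61.1 52.9] 39.3 ktop 71.8 79 krect (array([655.8,  54.9]), array([38.9, 13.6]), 20.0) [654.1  52.8]
side slim nesttop 35.7 nest rect [658.6 125.1] [59.3 64.3] 60.5 ktop 77.0 59 krect (array([664. , 126.2]), array([25.4, 22.8]), 19.1) [663.  124.2]
```

View pics/wcrop.png

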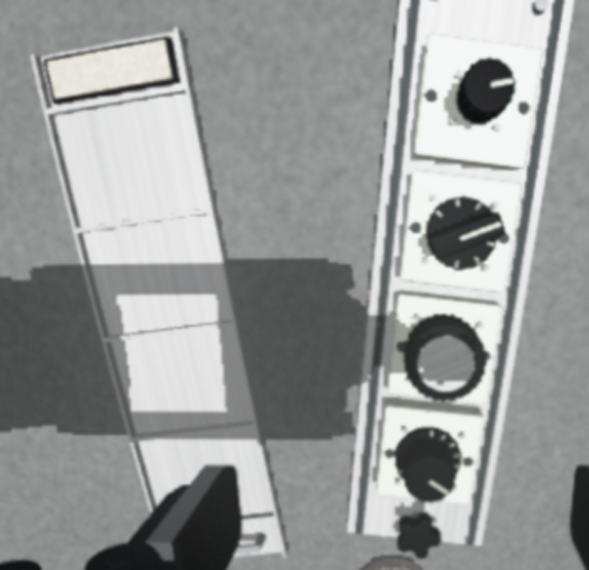

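The crop shows the same order and it agrees with the depth data: four black knobs on nests, slim (485,90), bar (465,232), broad (445,357) and skirt (428,462), with the clamp at (416,535). The turquoise caps aren't on the row. Next I'll take a second, higher wrist view for the tray and to cross-check heights.

Request:
move_arm(moves=[[[-0.06,-0.13,-0.26],[0,0,0]],[[-0.06,-0.13,-0.26],[0,0,0]],[[-0.06,-0.13,-0.26],[0,0,0]],[[-0.06,-0.13,-0.26],[0,0,0]],[[-0.06,-0.13,-0.26],[0,0,0]],[[-0.06,-0.13,-0.26],[0,0,0]],[[-0.06,-0.13,-0.26],[0,0,0]]])

```text
t: 2.0
position: [559.6, -29.7, 328.8]
tool_rot: [-2.219, -2.22, 0.003]
force: [0.7, 0.4, -0.0]
gripper_width: 0.998
```

```bash
python3 - <<'E'
from h import *
np.set_printoptions(precision=1,suppress=True)
o=env.get_obs(); print(o["t"],o["position"],o["tool_rot"],o["joint_vel"])
cw=campose("wrist",o["position"],o["tool_rot"])
im,d=env.read_camera("wrist"); P=cloud(cw,d); np.save("pics/P_wrist1.npy",P); cv2.imwrite("pics/wrist1.png",im[:,:,::-1])
cv2.imwrite("pics/wrist1b.png",cv2.resize(im[:,:,::-1],(768,576)))
approx={"skirt":(638,-87),"broad":(646,-15),"bar":(654,55.5),"slim":(662,127)}
P=P.reshape(-1,3);P=P[~np.isnan(P[:,0])]
for k,(x,y) in approx.items():
        Q=P[(np.hypot(P[:,0]-x,P[:,1]-y)<34)&(P[:,2]<90)]
        nz=Q[(Q[:,2]>27)&(Q[:,2]<40)]; kz=Q[Q[:,2]>55]
        top=np.percentile(kz[:,2],90); kt=kz[kz[:,2]>top-5]
        rr=cv2.minAreaRect(nz[:,:2].astype(np.float32));k2=cv2.minAreaRect(kt[:,:2].astype(np.float32))
        print(k,"%.1f"%np.median(nz[:,2]),np.round(rr[0],1),np.round(rr[1],1),round(rr[2],1),"ktop %.1f"%top,np.round(k2[0],1),np.round(k2[1],1),round(k2[2],1))
E
```

```text
2.0 [559.6 -29.7 328.8] [-2.2 -2.2  0. ] [ 0.  0. -0. -0.  0. -0.]
skirt 34.3 [636.9 -87.2] [64.  62.7] 84.8 ktop 68.9 [636.7 -86.8] [30.3 30.8] 20.4
broad 33.9 [645.5 -15.7] [64.3 63.2] 84.1 ktop 67.4 [644.5 -14.9] [45.6 44.2] 88.9
bar 33.8 [653.5  56.2] [64.2 65.1] 84.3 ktop 71.1 [654.6  55.3] [40.7 13.2] 21.3
slim 33.9 [662.3 127.3] [65.8 64.4] 82.9 ktop 76.8 [661.8 126.9] [25.  25.4] 23.7
```

View pics/wrist1b.png

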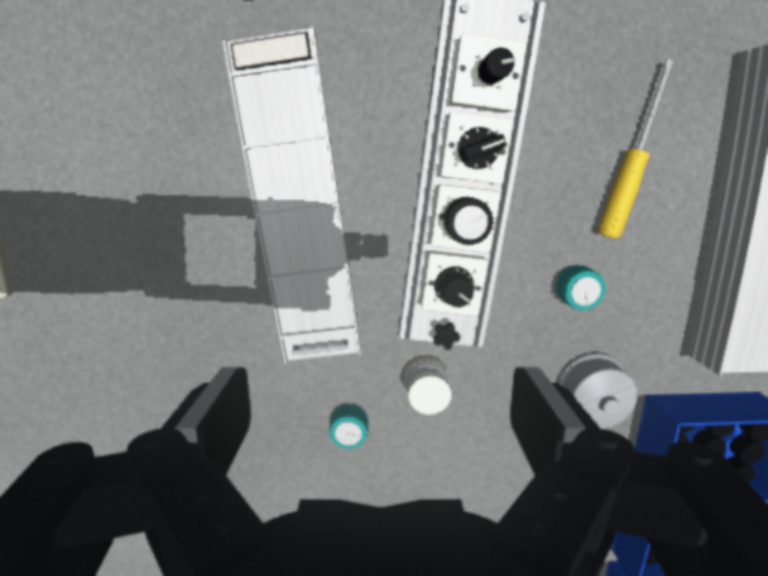

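The full tray shows: card at (272,50), pull at (320,347), in the 1.5x view. Both views agree on the knobs within about 1 mm. I'll fit the tray from depth next.

```bash
python3 - <<'E'
from h import *
np.set_printoptions(precision=1,suppress=True)
for f in ("P_wrist1","P_wrist","P_scene","P_side"):
    P=np.load(f"pics/{f}.npy"); z=P[...,2]
    c=np.array([480,-5]); 
    reg=(np.abs(P[...,0]-480)<95)&(np.abs(P[...,1]-0)<200)
    m=reg&(z>3.0)&(z<35)
    m=cv2.morphologyEx(m.astype(np.uint8),cv2.MORPH_OPEN,np.ones((3,3)))
    n,l,s,ce=cv2.connectedComponentsWithStats(m); b=1+np.argmax(s[1:,4]); Q=P[l==b]
    rr=cv2.minAreaRect(Q[:,:2].astype(np.float32))
    print(f,len(Q),np.round(rr[0],1),np.round(rr[1],1),round(rr[2],1), "floor med %.1f"%np.median(Q[:,2]), "table med %.1f"%np.nanmedian(z[reg&(z<3)&(z>-5)]))
# card in wrist1 : by colour+z  (z 9..17 at the end)
P=np.load("pics/P_wrist1.npy"); im=cv2.imread("pics/wrist1.png")
sub=np.zeros(P.shape[:2],bool); sub[20:45,155:208]=1
m=sub&(im[...,2].astype(int)-im[...,0]>8)&(im[...,2]>200)
Q=P[m]; rr=cv2.minAreaRect(Q[:,:2].astype(np.float32)); print("card",rr,np.median(Q[:,2]))
E
```

```text
P_wrist1 12322 [465.6  -8.3] [ 93.6 355.7] 7.1 floor med 6.5 table med 0.1
P_wrist 18409 [465.9  -8.1] [ 93.9 355.1] 7.1 floor med 6.6 table med 0.2
P_scene 4806 [468.   -7.2] [ 97.5 353.9] 7.3 floor med 5.5 table med -0.6
P_side 7837 [467.6  -9.5] [ 94.3 352.7] 7.0 floor med 7.2 table med 1.0
card ((445.4921875, 151.7917022705078), (73.2844009399414, 20.336429595947266), 6.7514872550964355) 13.059865097849894
```

Tray centre is (465.8, -8.2), its axis 7.1° off y, floor z ≈ 6. The cells from the card are at (452.4,99.3), (461.3,27.8), (470.2,-43.6) and (479.1,-115.1). First the skirt knob goes to cell 1, starting with a hover above it.

Request:
move_arm(moves=[[[-0.114,0.155,0.468],[0,0,0]],[[-0.114,0.155,0.468],[0,0,0]],[[-0.114,0.155,0.468],[0,0,0]],[[-0.114,0.155,0.468],[0,0,0]],[[-0.114,0.155,0.468],[0,0,0]],[[-0.114,0.155,0.468],[0,0,0]],[[-0.114,0.155,0.468],[0,0,0]],[[-0.114,0.155,0.468],[0,0,0]],[[-0.114,0.155,0.468],[0,0,0]]], jaw=0.4, squeeze=25)

```text
t: 2.95
position: [637.7, -86.3, 97.4]
tool_rot: [2.22, 2.222, 0.001]
force: [0.4, 0.0, 0.5]
gripper_width: 0.701
```

```bash
python3 - <<'E'
from h import *
o=env.get_obs(); print(o["t"],o["position"],o["tool_rot"],o["gripper_width"])
im,d=env.read_camera("wrist"); cv2.imwrite("pics/w2.png",im[:,:,::-1])
cp=campose("wrist",o["position"],o["tool_rot"])
print(proj(cp,[[637.3,-86.6,68],[645.5,-15.2,66]]))
E
```

```text
2.95 [637.74526867 -86.33730536  97.39325889] [2.21977912e+00 2.22168753e+00 8.50779481e-04] 0.7008385273427354
[[254.94760079 210.34014268]
 [267.57748049 107.33355605]]
```

View pics/w2.png

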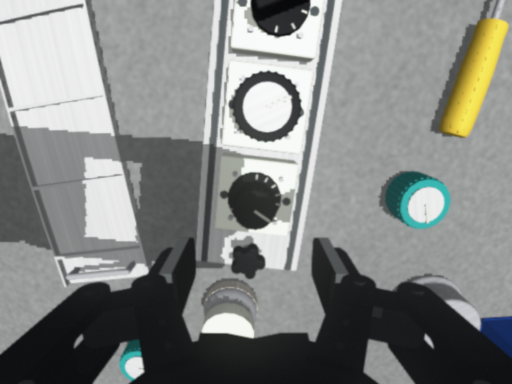

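The hover is centred: the skirt knob is at (254,203) between the fingers, with broad at (268,106) behind it. I'll descend and grip.

Request:
move_arm(moves=[[[0,0,0.05],[0,0,0]],[[0,0,0.08],[0,0,0]],[[0,0,0.1],[0,0,0]],[[0,0,0.11],[0,0,0]],[[0,0,0.111],[0,0,0]],[[0,0,0.111],[0,0,0]]])

```text
t: 3.6
position: [638.1, -86.4, 42.2]
tool_rot: [2.219, 2.221, 0.001]
force: [0.7, -0.4, 0.2]
gripper_width: 0.697
```

Request:
move_arm(moves=[[[0,0,0],[0,0,0]],[[0,0,0],[0,0,0]],[[0,0,0],[0,0,0]],[[0,0,0],[0,0,0]],[[0,0,0],[0,0,0]],[[0,0,0],[0,0,0]],[[0,0,0],[0,0,0]],[[0,0,0],[0,0,0]]], jaw=-1, squeeze=25)

```text
t: 4.4
position: [638.0, -86.4, 42.2]
tool_rot: [2.22, 2.221, 0.001]
force: [-0.1, -0.6, -0.9]
gripper_width: -0.002
```

The jaws shut fully, so they missed the knob. I'll look at why.

```bash
python3 - <<'E'
from h import *
for n in ("wrist","side","scene"):
    im,d=env.read_camera(n)
    a={"wrist":im[100:384,130:400],"side":im[130:300,180:380],"scene":im[100:290,160:400]}[n]
    cv2.imwrite(f"pics/{n}3.png",cv2.resize(a[:,:,::-1],None,fx=2.5,fy=2.5,interpolation=cv2.INTER_CUBIC)[:600,:800])
E
```

```text
(no output)
```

View pics/side3.png

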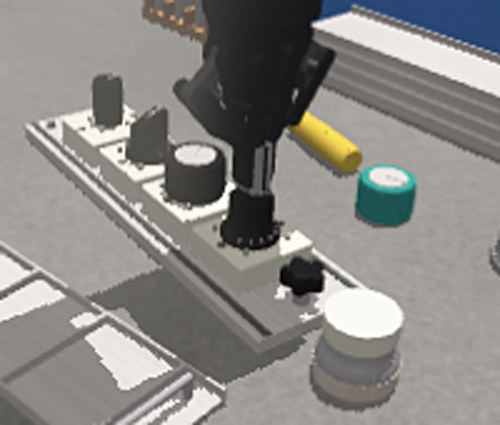

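View pics/wrist3.png

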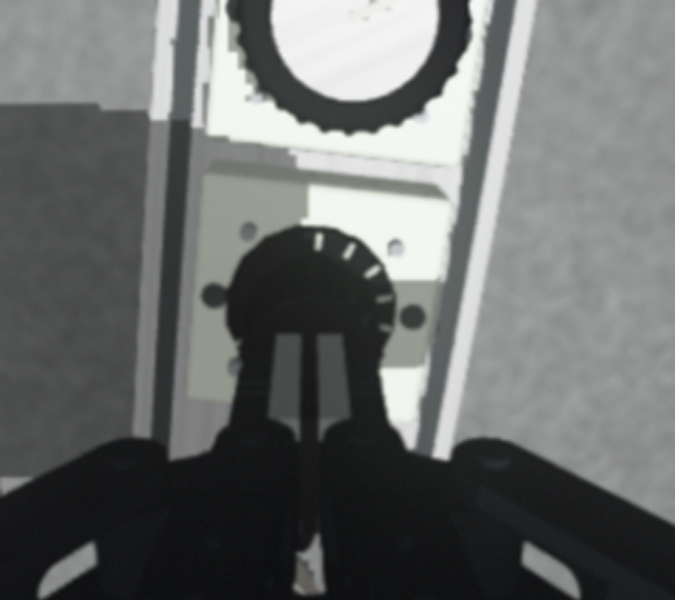

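View pics/scene3.png

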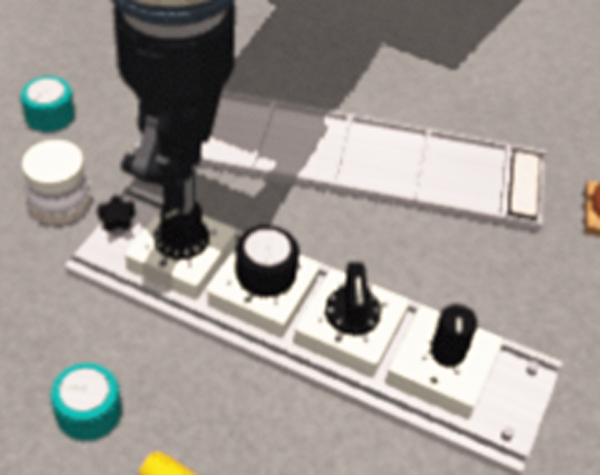

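```bash
python3 - <<'E'
from h import *
np.set_printoptions(precision=1,suppress=True)
o=env.get_obs(); print(o["t"],o["position"],o["tool_rot"])
for n in ("side","scene","wrist"):
    cp=campose(n,o["position"],o["tool_rot"])
    im,d=env.read_camera(n);P=cloud(cp,d)
    print(n,"TCP px",proj(cp,[o["position"]]), "knob base/top",proj(cp,[[637.3,-86.6,34],[637.3,-86.6,68]]).ravel())
    m=(np.hypot(P[...,0]-637,P[...,1]+86)<40)&(P[...,2]>30)
    for z in range(32,120,6):
        k=m&(np.abs(P[...,2]-z)<3)
        if k.sum(): q=P[k]; print(z,k.sum(),"x",q[:,0].min(),q[:,0].max(),"y",q[:,1].min(),q[:,1].max())
E
```

```text
4.55 [638.  -86.4  42.1] [2.2 2.2 0. ]
side TCP px [[279.4 219.9]] knob base/top [279.  223.9 279.8 207.7]
32 170 x 604.7037460602108 669.058895743881 y -121.765698868127 -46.13339093974815
38 331 x 606.6369463311827 670.7597462078535 y -120.84672714617886 -46.28487324863465
44 110 x 617.1813041166342 658.6236905640003 y -108.14899356963252 -69.95436807595803
50 50 x 622.4824197345206 645.6808061376412 y -102.99049826088196 -76.64750039276555
56 54 x 622.5650770307889 649.3186965180906 y -103.39154731353307 -76.51821565222161
62 54 x 622.8602037096919 647.7835676667272 y -103.8394701598707 -81.73612316225945
68 123 x 622.2081726968565 652.0285868237877 y -102.71949923669018 -71.67090702002554
74 10 x 630.9101339592046 641.6826941026113 y -96.98796723404405 -80.30835906710871
80 27 x 625.3523091151658 643.8839967619812 y -98.56062671680155 -83.08002878232219
86 51 x 623.8365353296103 650.9357792565216 y -98.58633514858593 -80.963644406936
92 48 x 623.7886107823522 651.1133369317064 y -98.81220191451689 -81.15742127115436
98 52 x 623.1580125896676 651.4774881426283 y -99.73697996809796
[... 2245 characters left out ...]
49 -70.68759308499062
74 6 x 630.6396783255844 640.2373258363488 y -77.45993619951366 -76.81397068769502
80 200 x 623.8946493968239 649.4055408044536 y -81.42647622420264 -75.9687237356156
86 305 x 622.8437885736245 650.0512064276711 y -81.60858729573376 -75.96130704526851
92 351 x 622.7527119531534 650.0341643427962 y -81.33343210408492 -75.79772813013852
98 361 x 622.782553073461 650.1256373346197 y -81.13372692505571 -75.73853497239934
104 313 x 622.7490578769484 650.0839089515615 y -80.89061985912821 -75.71910835927429
110 600 x 619.9851706322885 647.8487446585374 y -99.08776063122667 -74.82044163064178
116 742 x 606.3823325821448 665.5043888671776 y -97.69615906850213 -73.07950709695615
```

All three cameras agree that the shut fingertips are at z≈77 while the reported TCP is z=42. The physical tips are therefore about 34 mm short of the TCP. The jaws closed above the knob, and the knob hasn't moved. I'll reopen and measure tip height when open before going down.

Request:
move_arm(moves=[[[0,0,-0.01],[0,0,0]],[[0,0,-0.02],[0,0,0]],[[0,0,-0.02],[0,0,0]],[[0,0,-0.02],[0,0,0]],[[0,0,-0.02],[0,0,0]],[[0,0,-0.02],[0,0,0]]], jaw=0.2)

```text
t: 5.3
position: [637.9, -86.4, 52.1]
tool_rot: [2.22, 2.222, 0.001]
force: [0.2, -0.3, -0.5]
gripper_width: 0.597
```

```bash
cat > tips.py <<'E'
from h import *
np.set_printoptions(precision=1,suppress=True)
o=env.get_obs(); p=o["position"]; print(o["t"],p,o["tool_rot"],o["gripper_width"])
for n in ("side","scene","wrist"):
    cp=campose(n,o["position"],o["tool_rot"])
    im,d=env.read_camera(n);P=cloud(cp,d)
    m=(np.abs(P[...,0]-p[0])<60)&(np.abs(P[...,1]-p[1])<16)&(P[...,2]>p[2]+18)
    for z in range(int(p[2])+18,int(p[2])+80,3):
        k=m&(np.abs(P[...,2]-z)<1.5)
        if k.sum():
            q=P[k]; L=q[q[:,0]<p[0]]; H=q[q[:,0]>=p[0]]
            f=lambda a: (len(a),round(a[:,0].min()),round(a[:,0].max()),round(a[:,1].min()),round(a[:,1].max())) if len(a) else 0
            print(n,"tcp+%d"%(z-p[2]),f(L),f(H))
E
python3 tips.py
```

```text
5.3 [637.9 -86.4  52.1] [2.2 2.2 0. ] 0.597043630536207
side tcp+17 (6, 631, 636, -95, -77) (8, 640, 649, -95, -75)
side tcp+35 (7, 605, 607, -94, -79) (10, 662, 669, -96, -79)
side tcp+38 (11, 605, 612, -98, -90) (12, 663, 669, -98, -78)
side tcp+41 (12, 600, 611, -99, -82) (20, 663, 669, -99, -78)
side tcp+44 (15, 599, 612, -99, -82) (17, 663, 675, -98, -77)
side tcp+47 (25, 598, 612, -99, -82) (20, 663, 677, -99, -77)
side tcp+50 (18, 599, 611, -99, -82) (19, 662, 677, -99, -77)
side tcp+53 (18, 599, 612, -99, -82) (22, 662, 677, -99, -77)
side tcp+56 (21, 598, 610, -99, -82) (16, 663, 676, -99, -76)
side tcp+59 (20, 597, 612, -99, -83) (19, 663, 676, -99, -77)
side tcp+62 (22, 598, 611, -98, -82) (23, 662, 675, -98, -76)
side tcp+65 (26, 599, 611, -99, -81) (22, 662, 676, -99, -77)
side tcp+68 (19, 599, 611, -98, -82) (17, 663, 675, -99, -78)
side tcp+71 (14, 598, 611, -99, -87) (26, 663, 676, -99, -76)
side tcp+74 (7, 598, 607, -99, -93) (17, 662, 674, -99, -81)
side tcp+77 (14, 594, 609, -101, -93) (23, 665, 686, -99, -74)
scene tcp+32 (6, 610, 612, -90, -79) (2, 669, 670, -90,
[... 1306 characters left out ...]
 (124, 597, 611, -98, -76) (120, 661, 675, -98, -76)
wrist tcp+50 (129, 597, 611, -99, -76) (121, 661, 676, -99, -76)
wrist tcp+53 (134, 597, 611, -98, -76) (150, 661, 676, -99, -75)
wrist tcp+56 (155, 597, 611, -98, -75) (155, 661, 675, -98, -75)
wrist tcp+59 (156, 597, 611, -98, -75) (153, 661, 676, -98, -75)
wrist tcp+62 (172, 597, 611, -98, -75) (183, 661, 676, -98, -75)
wrist tcp+65 (140, 597, 611, -98, -75) (140, 661, 675, -99, -76)
wrist tcp+68 (155, 604, 611, -97, -75) (152, 661, 668, -98, -75)
wrist tcp+71 (281, 602, 611, -98, -75) (292, 661, 671, -96, -75)
wrist tcp+74 (91, 591, 609, -85, -75) (95, 663, 682, -86, -74)
wrist tcp+77 (214, 584, 609, -81, -73) (216, 663, 688, -81, -73)
```

With the jaws open 51 mm the tips are at TCP+31. I'll go down in stages, watching force: first to tips at about z=51.

Request:
move_arm(moves=[[[0,0,0.02],[0,0,0]],[[0,0,0.04],[0,0,0]],[[0,0,0.06],[0,0,0]],[[0,0,0.064],[0,0,0]],[[0,0,0.064],[0,0,0]]])

```text
t: 5.95
position: [637.4, -86.3, 19.0]
tool_rot: [-2.22, -2.222, 0.001]
force: [0.2, -0.0, -0.3]
gripper_width: 0.598
```

```bash
python3 - <<'E'
from h import *
np.set_printoptions(precision=1,suppress=True)
o=env.get_obs(); p=o["position"]; print(o["t"],p)
for n in ("side","wrist"):
    cp=campose(n,o["position"],o["tool_rot"])
    im,d=env.read_camera(n);P=cloud(cp,d)
    for lo,hi in((p[0]-42,p[0]-24.5),(p[0]+23.5,p[0]+42)):
        m=(P[...,0]>lo)&(P[...,0]<hi)&(np.abs(P[...,1]-p[1])<11)&(P[...,2]>37)
        print(n,np.percentile(P[m][:,2]-p[2],[0,2,5,10]))
    a=im[150:384,130:400] if n=="wrist" else im[130:300,180:380]
    cv2.imwrite(f"pics/{n}4.png",cv2.resize(a[:,:,::-1],None,fx=2.5,fy=2.5,interpolation=cv2.INTER_CUBIC))
E
```

```text
5.95 [637.4 -86.3  19. ]
side [35.4 45.9 55.  71.1]
side [36.  38.5 41.4 44.6]
wrist [33.4 37.9 41.  44.9]
wrist [33.9 39.  42.1 46.5]
```

View pics/side4.png

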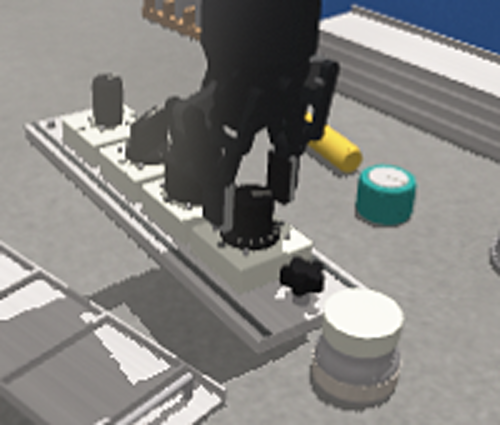

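View pics/wrist4.png

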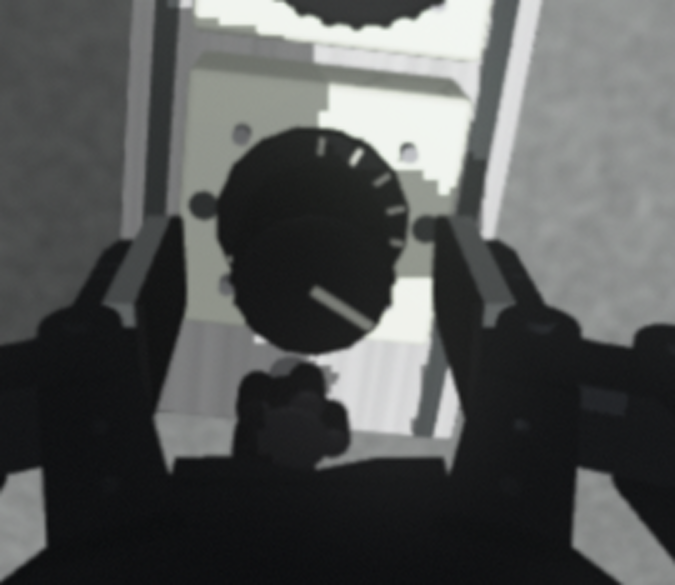

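The fingers straddle the knob: knob at (312,240) in the crop, tips about z=52. I'll go down 6 mm more and close.

Request:
move_arm(moves=[[[0,0,0.006],[0,0,0]],[[0,0,0.012],[0,0,0]],[[0,0,0.012],[0,0,0]]])

```text
t: 6.35
position: [637.8, -86.4, 13.7]
tool_rot: [2.22, 2.222, 0.001]
force: [-0.4, -0.1, 0.0]
gripper_width: 0.601
```

Request:
move_arm(moves=[[[0,0,0],[0,0,0]],[[0,0,0],[0,0,0]],[[0,0,0],[0,0,0]],[[0,0,0],[0,0,0]],[[0,0,0],[0,0,0]],[[0,0,0],[0,0,0]],[[0,0,0],[0,0,0]]], jaw=-1, squeeze=25)

```text
t: 7.05
position: [638.0, -86.4, 13.8]
tool_rot: [2.22, 2.222, 0.001]
force: [-1.0, -0.5, 2.3]
gripper_width: 0.357
```

Gripped at 30 mm. Lifting 50 mm.

Request:
move_arm(moves=[[[0,0,-0.01],[0,0,0]],[[0,0,-0.03],[0,0,0]],[[0,0,-0.06],[0,0,0]],[[0,0,-0.09],[0,0,0]],[[0,0,-0.1],[0,0,0]],[[0,0,-0.1],[0,0,0]]])

```text
t: 7.65
position: [639.0, -86.6, 65.7]
tool_rot: [2.218, 2.22, 0.004]
force: [0.3, 1.2, -0.2]
gripper_width: 0.355
```

```bash
python3 - <<'E'
from h import *
np.set_printoptions(precision=1,suppress=True)
o=env.get_obs(); p=o["position"]; print(o["t"],p,o["tool_rot"],o["gripper_width"],o["force"])
im,d=env.read_camera("side")
cv2.imwrite("pics/s5.png",cv2.resize(im[100:300,180:400][:,:,::-1],None,fx=2.5,fy=2.5,interpolation=cv2.INTER_CUBIC))
E
```

```text
7.65 [639.  -86.6  65.7] [2.2 2.2 0. ] 0.35525806638212254 [ 0.3  1.2 -0.2]
```

View pics/s5.png

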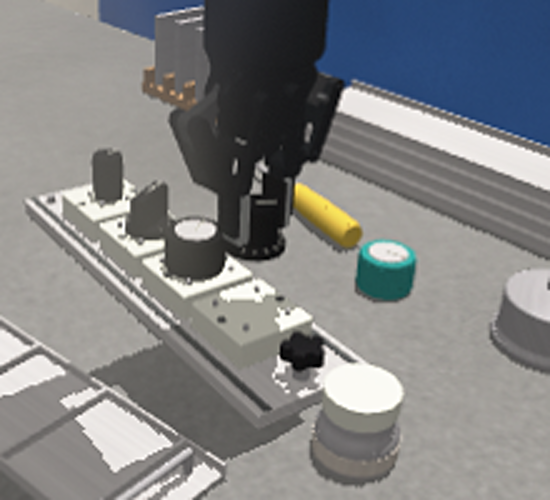

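Held upright with the nest empty. Carrying it to above cell 1.

Request:
move_arm(moves=[[[0.02,-0.02,0],[0,0,0]],[[0.06,-0.06,0],[0,0,0]],[[0.12,-0.12,0],[0,0,0]],[[0.18,-0.18,0.02],[0,0,0]],[[0.24,-0.24,0.04],[0,0,0]],[[0.3,-0.3,0.06],[0,0,0]],[[0.34,-0.34,0.06],[0,0,0]],[[0.365,-0.365,0.06],[0,0,0]],[[0.372,-0.373,0.06],[0,0,0]],[[0.372,-0.373,0.06],[0,0,0]],[[0.372,-0.373,0.06],[0,0,0]]])

```text
t: 8.8
position: [452.4, 99.2, 34.2]
tool_rot: [2.219, 2.221, 0.003]
force: [-0.2, -0.3, -0.4]
gripper_width: 0.353
```

```bash
python3 - <<'E'
from h import *
np.set_printoptions(precision=3,suppress=True)
o=env.get_obs(); p=o["position"]; print(o["t"],p,o["tool_rot"],o["gripper_width"],o["force"],o["joints"])
im,d=env.read_camera("wrist"); cp=campose("wrist",p,o["tool_rot"])
im=im[:,:,::-1].copy()
for q in proj(cp,[[452.4,99.3,6],[461.3,27.8,6]]): cv2.drawMarker(im,(int(q[0]),int(q[1])),(0,0,255))
cv2.imwrite("pics/w6.png",im)
E
```

```text
8.8 [452.376  99.194  34.204] [2.219 2.221 0.003] 0.35288050574575996 [-0.178 -0.256 -0.423] [ 0.191  0.476  2.079 -0.002  0.583  0.192]
```

View pics/w6.png

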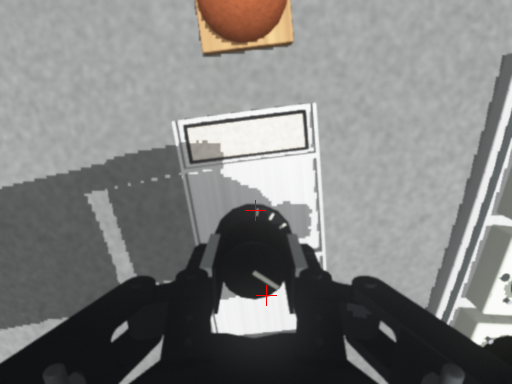

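The knob hangs centred over cell 1, next to the card (248,137). I'll lower it, slowing near the floor.

Request:
move_arm(moves=[[[0,0,0.03],[0,0,0]],[[0,0,0.06],[0,0,0]],[[0,0,0.08],[0,0,0]],[[0,0,0.088],[0,0,0]],[[0,0,0.091],[0,0,0]],[[0,0,0.093],[0,0,0]],[[0,0,0.093],[0,0,0]]])

```text
t: 9.55
position: [453.0, 99.0, -12.0]
tool_rot: [2.219, 2.22, 0.004]
force: [-0.5, -0.7, -0.6]
gripper_width: 0.353
```

Request:
move_arm(moves=[[[0,0,0.001],[0,0,0]],[[0,0,0.002],[0,0,0]],[[0,0,0.003],[0,0,0]],[[0,0,0.003],[0,0,0]]])

```text
t: 9.95
position: [453.1, 99.0, -13.5]
tool_rot: [2.219, 2.22, 0.004]
force: [0.9, 0.6, -0.0]
gripper_width: 0.356
```

Request:
move_arm(moves=[[[0,0,0.001],[0,0,0]],[[0,0,0.002],[0,0,0]],[[0,0,0.002],[0,0,0]],[[0,0,0.002],[0,0,0]]])

```text
t: 10.35
position: [453.2, 99.1, -14.2]
tool_rot: [2.219, 2.22, 0.004]
force: [-0.8, -0.2, 5.0]
gripper_width: 0.351
```

```bash
python3 - <<'E'
from h import *
np.set_printoptions(precision=2,suppress=True)
print(env.get_obs()["force"],env.get_obs()["position"])
im,d=env.read_camera("side")
cv2.imwrite("pics/s6.png",cv2.resize(im[150:300,80:280][:,:,::-1],None,fx=3,fy=3,interpolation=cv2.INTER_CUBIC))
E
```

```text
[-0.77 -0.18  5.05] [453.16  99.06 -14.21]
```

View pics/s6.png

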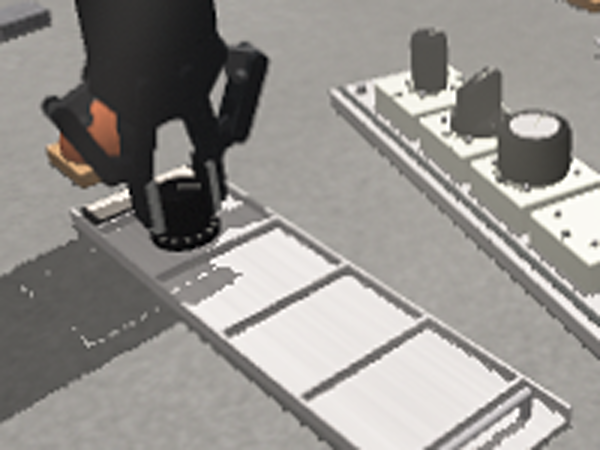

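Contact at 5 N, exactly at the predicted height, and the knob is upright. I'll release and lift clear.

Request:
move_arm(moves=[[[0,0,0],[0,0,0]],[[0,0,0],[0,0,0]],[[0,0,0],[0,0,0]],[[0,0,0],[0,0,0]],[[0,0,0],[0,0,0]]], jaw=0.1)

```text
t: 10.9
position: [453.1, 99.0, -14.3]
tool_rot: [2.219, 2.22, 0.004]
force: [0.9, 0.8, -0.7]
gripper_width: 0.549
```

Request:
move_arm(moves=[[[0,0,-0.02],[0,0,0]],[[0,0,-0.06],[0,0,0]],[[0,0,-0.12],[0,0,0]],[[0,0,-0.18],[0,0,0]],[[0,0,-0.18],[0,0,0]],[[0,0,-0.18],[0,0,0]]])

```text
t: 11.5
position: [453.2, 99.2, 76.7]
tool_rot: [2.218, 2.219, 0.007]
force: [0.6, 0.4, -0.1]
gripper_width: 0.549
```

```bash
python3 - <<'E'
from h import *
np.set_printoptions(precision=3,suppress=True)
o=env.get_obs(); p=o["position"]; print(o["t"],p,o["tool_rot"],o["gripper_width"],o["force"])
im,d=env.read_camera("side")
cv2.imwrite("pics/s7.png",cv2.resize(im[150:300,80:280][:,:,::-1],None,fx=3,fy=3,interpolation=cv2.INTER_CUBIC))
P=cloud(campose("side"),d);m=(np.hypot(P[...,0]-452,P[...,1]-99)<30)&(P[...,2]>30)&(P[...,2]<60);print(np.percentile(P[m][:,2],95), cv2.minAreaRect(P[m][:,:2].astype(np.float32)))
E
```

```text
11.5 [453.242  99.171  76.669] [2.218 2.219 0.007] 0.5485476129900066 [ 0.602  0.397 -0.067]
42.30434781151567 ((452.377685546875, 96.74118041992188), (29.404815673828125, 31.13355255126953), 10.682718276977539)
```

View pics/s7.png

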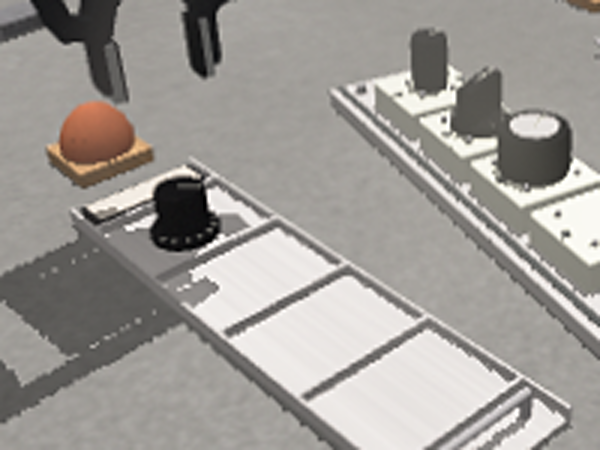

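Skirt knob stands upright in cell 1. I'll write a helper to work out moves, tilt correction included, then go for the broad knob.

```bash
cat > goto.py <<'E'
import sys
from h import *
np.set_printoptions(precision=4,suppress=True)
x,y,z,jawdeg=map(float,sys.argv[1:5])
o=env.get_obs(); T=R.from_rotvec(o["tool_rot"])
base=R.from_rotvec(np.array([1,1,0])/np.sqrt(2)*np.pi)   # jaw along +x
tgt=R.from_euler("z",jawdeg,degrees=True)*base
d=T.inv().apply(np.array([x,y,z])-o["position"])/500
a=np.degrees((T.inv()*tgt).as_rotvec())/30
print("t",o["t"],o["position"],"shift",d,"turn",a,"w",o["gripper_width"])
E
python3 goto.py 645.5 -15.2 60 0; python3 goto.py 645.5 -15.2 9 0
```

```text
t 11.55 [452.5593  99.0253  75.8279] shift [-0.2285  0.3857  0.0334] turn [0.0084 0.0004 0.0004] w 0.5542073596407194
t 11.55 [452.5593  99.0253  75.8279] shift [-0.2285  0.3852  0.1354] turn [0.0084 0.0004 0.0004] w 0.5542073596407194
```

Request:
move_arm(moves=[[[-0.228,0.386,0.02],[0.008,0,0]],[[-0.228,0.386,0.02],[0.008,0,0]],[[-0.228,0.386,0.02],[0.008,0,0]],[[-0.228,0.386,0.033],[0.008,0,0]],[[-0.228,0.386,0.033],[0.008,0,0]],[[-0.228,0.386,0.033],[0.008,0,0]],[[-0.228,0.386,0.033],[0.008,0,0]],[[-0.228,0.386,0.033],[0.008,0,0]],[[-0.228,0.386,0.033],[0.008,0,0]]], jaw=0.45)

```text
t: 12.45
position: [644.4, -14.2, 59.9]
tool_rot: [-2.22, -2.222, 0.002]
force: [-1.7, 0.2, -0.6]
gripper_width: 0.725
```

```bash
python3 goto.py 645.5 -15.2 9 0; python3 - <<'E'
from h import *
o=env.get_obs(); im,d=env.read_camera("wrist"); cp=campose("wrist",o["position"],o["tool_rot"]);P=cloud(cp,d)
m=(np.hypot(P[...,0]-645.5,P[...,1]+15.2)<32)&(P[...,2]>61)&(P[...,2]<72);q=P[m];print(cv2.minAreaRect(q[:,:2].astype(np.float32)),np.median(q[:,2]))
cv2.imwrite("pics/w8.png",im[:,:,::-1])
E
```

```text
t 12.45 [644.3557 -14.1731  59.8758] shift [-0.002   0.0024  0.1017] turn [-0.0025  0.0003  0.0022] w 0.7246459010013682
((645.0579223632812, -14.417465209960938), (46.216617584228516, 46.9246940612793), 84.67918395996094) 66.32933703688447
```

View pics/w8.png

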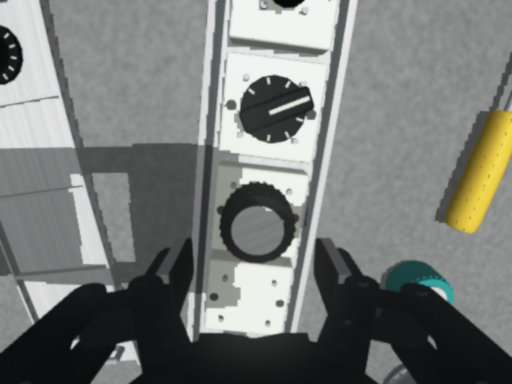

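Broad knob (258,225) is centred between the fingers. Descending and gripping.

Request:
move_arm(moves=[[[-0.001,0.001,0.03],[0,0,0]],[[-0.001,0.001,0.06],[0,0,0]],[[-0.001,0.001,0.09],[0,0,0]],[[-0.001,0.001,0.1],[0,0,0]],[[-0.001,0.001,0.101],[0,0,0]],[[-0.001,0.001,0.101],[0,0,0]]])

```text
t: 13.1
position: [645.2, -14.7, 9.4]
tool_rot: [-2.22, -2.222, 0.001]
force: [-0.1, 0.6, 0.4]
gripper_width: 0.728
```

Request:
move_arm(moves=[[[0,0,0],[0,0,0]],[[0,0,0],[0,0,0]],[[0,0,0],[0,0,0]],[[0,0,0],[0,0,0]],[[0,0,0],[0,0,0]],[[0,0,0],[0,0,0]]], jaw=-1, squeeze=25)

```text
t: 13.7
position: [645.8, -14.8, 10.0]
tool_rot: [2.22, 2.222, -0.0]
force: [-0.8, -1.0, 5.6]
gripper_width: 0.528
```

```bash
python3 goto.py 645.5 -15.2 60 0; python3 -c "from workcell import env;print(env.get_obs()['force'])"
```

```text
t 13.7 [645.7585 -14.788   10.0336] shift [-0.0009 -0.0005 -0.0999] turn [0.0004 0.0005 0.0022] w 0.5275455180658062
[-0.80977086 -0.97298179  5.55797351]
```

Request:
move_arm(moves=[[[0,0,-0.01],[0,0,0]],[[0,0,-0.03],[0,0,0]],[[0,0,-0.06],[0,0,0]],[[0,0,-0.09],[0,0,0]],[[0,0,-0.1],[0,0,0]],[[0,0,-0.1],[0,0,0]]])

```text
t: 14.3
position: [646.8, -14.8, 61.8]
tool_rot: [2.219, 2.221, 0.003]
force: [1.0, -0.7, -0.7]
gripper_width: 0.532
```

```bash
python3 goto.py 461.3 27.8 30 0;python3 - <<'E'
from h import *
im,d=env.read_camera("side")
cv2.imwrite("pics/s9.png",cv2.resize(im[100:300,150:400][:,:,::-1],None,fx=2.5,fy=2.5,interpolation=cv2.INTER_CUBIC))
E
```

```text
t 14.3 [646.7933 -14.8338  61.7844] shift [ 0.0857 -0.3711  0.0624] turn [0.0058 0.0007 0.0021] w 0.5316431486975938
```

View pics/s9.png

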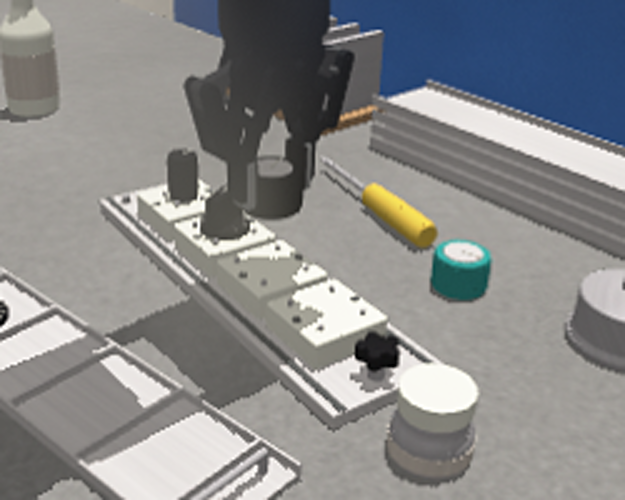

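Held upright. Carrying it to cell 2.

Request:
move_arm(moves=[[[0.005,-0.02,0],[0,0,0]],[[0.015,-0.06,0],[0,0,0]],[[0.03,-0.12,0.01],[0,0,0]],[[0.042,-0.18,0.02],[0.006,0,0]],[[0.056,-0.24,0.04],[0.006,0,0]],[[0.07,-0.3,0.06],[0.006,0,0]],[[0.08,-0.34,0.062],[0.006,0,0]],[[0.085,-0.365,0.062],[0.006,0,0]],[[0.086,-0.371,0.062],[0.006,0,0]],[[0.086,-0.371,0.062],[0.006,0,0]],[[0.086,-0.371,0.062],[0.006,0,0]]])

```text
t: 15.45
position: [462.2, 27.9, 29.9]
tool_rot: [2.22, 2.222, 0.0]
force: [-0.8, -0.5, -0.2]
gripper_width: 0.529
```

```bash
python3 goto.py 461.3 27.8 -16 0
```

```text
t 15.45 [462.2344  27.8977  29.8949] shift [-0.0002 -0.0019  0.0918] turn [0.0008 0.0005 0.0019] w 0.5290318580242114
```

Request:
move_arm(moves=[[[0,-0.002,0.03],[0,0,0]],[[0,-0.002,0.06],[0,0,0]],[[0,-0.002,0.08],[0,0,0]],[[0,-0.002,0.088],[0,0,0]],[[0,-0.002,0.09],[0,0,0]],[[0,-0.002,0.092],[0,0,0]],[[0,-0.002,0.092],[0,0,0]]])

```text
t: 16.15
position: [461.6, 27.9, -15.8]
tool_rot: [2.22, 2.222, 0.001]
force: [-0.4, 0.8, -0.1]
gripper_width: 0.532
```

Request:
move_arm(moves=[[[0,0,0.001],[0,0,0]],[[0,0,0.002],[0,0,0]],[[0,0,0.003],[0,0,0]],[[0,0,0.003],[0,0,0]]])

```text
t: 16.55
position: [461.6, 27.9, -17.3]
tool_rot: [2.22, 2.222, 0.001]
force: [-0.6, 0.9, -0.4]
gripper_width: 0.53
```

Request:
move_arm(moves=[[[0,0,0.001],[0,0,0]],[[0,0,0.002],[0,0,0]],[[0,0,0.002],[0,0,0]],[[0,0,0.002],[0,0,0]]])

```text
t: 16.95
position: [461.7, 27.9, -18.0]
tool_rot: [2.22, 2.222, 0.001]
force: [-1.1, -1.2, 6.6]
gripper_width: 0.527
```

Contact at 6.6 N, as predicted. Releasing gently.

Request:
move_arm(moves=[[[0,0,0],[0,0,0]],[[0,0,0],[0,0,0]],[[0,0,0],[0,0,0]],[[0,0,0],[0,0,0]],[[0,0,0],[0,0,0]]], jaw=0.27)

```text
t: 17.45
position: [461.6, 27.9, -18.1]
tool_rot: [2.22, 2.222, 0.001]
force: [-0.2, -0.2, -0.1]
gripper_width: 0.633
```

Request:
move_arm(moves=[[[0,0,-0.02],[0,0,0]],[[0,0,-0.06],[0,0,0]],[[0,0,-0.12],[0,0,0]],[[0,0,-0.18],[0,0,0]],[[0,0,-0.18],[0,0,0]],[[0,0,-0.18],[0,0,0]]])

```text
t: 18.05
position: [462.1, 27.9, 72.9]
tool_rot: [2.219, 2.221, 0.004]
force: [0.2, -0.6, 0.2]
gripper_width: 0.638
```

```bash
python3 goto.py 654.4 55.5 70 -68.5;  python3 goto.py 654.4 55.5 70 111.5; python3 - <<'E'
from h import *
im,d=env.read_camera("side")
cv2.imwrite("pics/s10.png",cv2.resize(im[140:300,80:330][:,:,::-1],None,fx=2.5,fy=2.5,interpolation=cv2.INTER_CUBIC))
E
```

```text
t 18.05 [462.0598  27.9455  72.9096] shift [0.0547 0.3847 0.0071] turn [ 0.0058 -0.0036  2.2852] w 0.6379011864402467
t 18.05 [462.0598  27.9455  72.9096] shift [0.0547 0.3847 0.0071] turn [ 0.004   0.0064 -3.7148] w 0.6379011864402467
```

View pics/s10.png

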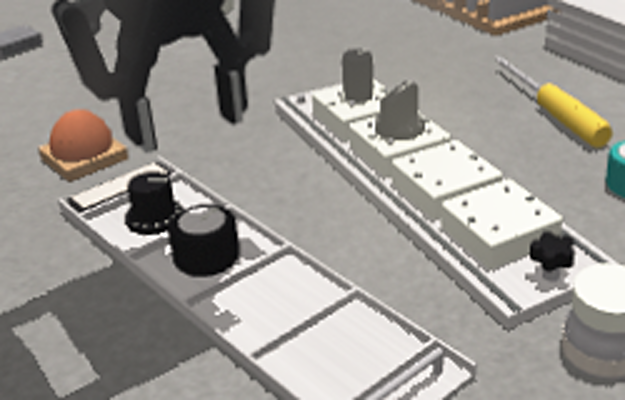

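Broad is seated in cell 2. Next the bar knob, turning the jaw 68.5° about z to take the bar's flats.

Request:
move_arm(moves=[[[0.055,0.385,0.007],[0.006,0,1.0]],[[0.055,0.385,0.007],[0.006,0,1.0]],[[0.055,0.385,0.007],[0.006,0,1.0]],[[0.055,0.385,0.007],[0.006,0,1.0]],[[0.055,0.385,0.007],[0.006,0,1.0]],[[0.055,0.385,0.007],[0.006,0,1.0]],[[0.055,0.385,0.007],[0.006,0,1.0]],[[0.055,0.385,0.007],[0.006,0,1.0]]], jaw=-0.1)

```text
t: 18.9
position: [652.0, 55.4, 68.1]
tool_rot: [-2.718, -1.571, 0.005]
force: [0.1, -0.7, -0.2]
gripper_width: 0.451
```

Request:
move_arm(moves=[[[0,0,0],[0,0,1.0]],[[0,0,0],[0,0,1.0]],[[0,0,0],[0,0,1.0]],[[0,0,0],[0,0,1.0]],[[0,0,0],[0,0,1.0]],[[0,0,0],[0,0,1.0]]])

```text
t: 19.5
position: [651.5, 55.3, 68.2]
tool_rot: [-3.032, -0.818, 0.006]
force: [-0.4, 0.7, 0.5]
gripper_width: 0.452
```

```bash
python3 goto.py 654.4 55.5 70 -68.5
```

```text
t 19.5 [651.4537  55.292   68.2282] shift [ 0.0053  0.0026 -0.0036] turn [-0.0042  0.0069  0.2897] w 0.4517522548396588
```

Request:
move_arm(moves=[[[0.005,0.003,-0.003],[-0.004,0.007,0.29]],[[0.005,0.003,-0.003],[-0.004,0.007,0.29]],[[0.005,0.003,-0.003],[-0.004,0.007,0.29]],[[0.005,0.003,-0.003],[-0.004,0.007,0.29]]])

```text
t: 19.9
position: [654.2, 55.2, 69.7]
tool_rot: [-3.085, -0.591, 0.0]
force: [0.2, -0.2, -1.0]
gripper_width: 0.449
```

```bash
python3 goto.py 654.4 55.5 14 -68.5; python3 - <<'E'
from h import *
o=env.get_obs(); im,d=env.read_camera("wrist"); cp=campose("wrist",o["position"],o["tool_rot"]);P=cloud(cp,d)
m=(np.hypot(P[...,0]-654.4,P[...,1]-55.5)<28)&(P[...,2]>66)&(P[...,2]<75);q=P[m];print(len(q),cv2.minAreaRect(q[:,:2].astype(np.float32)),np.median(q[:,2]))
cv2.imwrite("pics/w11.png",im[:,:,::-1])
E
```

```text
t 19.9 [654.1775  55.2255  69.6629] shift [ 0.0006 -0.0003  0.1113] turn [-0.0003  0.0003  0.0059] w 0.44850818964511396
1239 ((655.0684204101562, 55.42436981201172), (40.01374435424805, 12.608963012695312), 21.14066505432129) 70.04735135635451
```

View pics/w11.png

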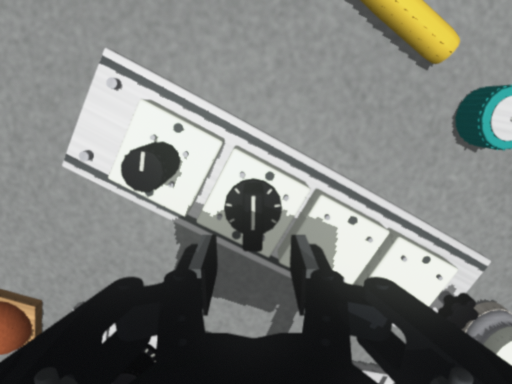

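The bar stands parallel to the pads at (253,215). Descending and gripping.

Request:
move_arm(moves=[[[0.001,0,0.03],[0,0,0]],[[0.001,0,0.07],[0,0,0]],[[0.001,0,0.1],[0,0,0]],[[0.001,0,0.112],[0,0,0]],[[0.001,0,0.114],[0,0,0]],[[0.001,0,0.114],[0,0,0]]])

```text
t: 20.55
position: [654.8, 55.4, 12.6]
tool_rot: [-3.086, -0.59, 0.0]
force: [0.5, -0.2, 0.4]
gripper_width: 0.448
```

Request:
move_arm(moves=[[[0,0,0],[0,0,0]],[[0,0,0],[0,0,0]],[[0,0,0],[0,0,0]],[[0,0,0],[0,0,0]],[[0,0,0],[0,0,0]],[[0,0,0],[0,0,0]],[[0,0,0],[0,0,0]]], jaw=-1, squeeze=25)

```text
t: 21.25
position: [655.5, 55.5, 13.4]
tool_rot: [3.086, 0.59, 0.002]
force: [-0.6, -1.3, 5.8]
gripper_width: 0.145
```

Request:
move_arm(moves=[[[0,0,-0.01],[0,0,0]],[[0,0,-0.03],[0,0,0]],[[0,0,-0.06],[0,0,0]],[[0,0,-0.09],[0,0,0]],[[0,0,-0.1],[0,0,0]],[[0,0,-0.1],[0,0,0]]])

```text
t: 21.85
position: [656.5, 55.5, 65.2]
tool_rot: [3.085, 0.59, 0.006]
force: [0.1, -0.2, -0.4]
gripper_width: 0.144
```

```bash
python3 goto.py 470.2 -43.6 30 -68.5;python3 - <<'E'
from h import *
im,d=env.read_camera("side")
cv2.imwrite("pics/s12.png",cv2.resize(im[100:300,150:400][:,:,::-1],None,fx=2.5,fy=2.5,interpolation=cv2.INTER_CUBIC))
E
```

```text
t 21.85 [656.4973  55.55    65.2318] shift [-0.4197  0.0468  0.0689] turn [ 0.0022 -0.0075  0.0049] w 0.1439702713356277
```

View pics/s12.png

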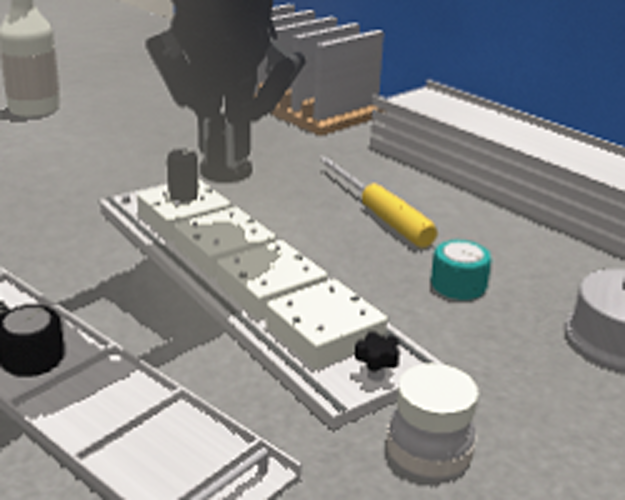

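Bar held upright (12.2 mm). Carrying it to cell 3.

Request:
move_arm(moves=[[[-0.02,0.002,0],[0,0,0]],[[-0.06,0.007,0],[0,0,0]],[[-0.12,0.013,0.01],[0,0,0]],[[-0.18,0.02,0.02],[0.002,-0.007,0]],[[-0.25,0.028,0.04],[0.002,-0.007,0]],[[-0.32,0.036,0.06],[0.002,-0.007,0]],[[-0.38,0.042,0.069],[0.002,-0.007,0]],[[-0.41,0.046,0.069],[0.002,-0.007,0]],[[-0.42,0.047,0.069],[0.002,-0.007,0]],[[-0.42,0.047,0.069],[0.002,-0.007,0]],[[-0.42,0.047,0.069],[0.002,-0.007,0]]])

```text
t: 23.0
position: [471.2, -43.7, 29.7]
tool_rot: [3.085, 0.59, 0.001]
force: [0.9, 0.2, 0.0]
gripper_width: 0.147
```

```bash
python3 goto.py 470.2 -43.6 -12.6 -68.5
```

```text
t 23.0 [471.2185 -43.679   29.7088] shift [-0.0019 -0.001   0.0846] turn [ 0.0012 -0.0016  0.0052] w 0.1472158829703864
```

Request:
move_arm(moves=[[[-0.002,-0.001,0.03],[0,0,0]],[[-0.002,-0.001,0.06],[0,0,0]],[[-0.002,-0.001,0.075],[0,0,0]],[[-0.002,-0.001,0.082],[0,0,0]],[[-0.002,-0.001,0.084],[0,0,0]],[[-0.002,-0.001,0.085],[0,0,0]],[[-0.002,-0.001,0.085],[0,0,0]]])

```text
t: 23.7
position: [470.6, -43.6, -12.4]
tool_rot: [3.085, 0.59, 0.003]
force: [1.0, -1.0, -0.3]
gripper_width: 0.15
```

Request:
move_arm(moves=[[[0,0,0.001],[0,0,0]],[[0,0,0.002],[0,0,0]],[[0,0,0.003],[0,0,0]],[[0,0,0.003],[0,0,0]]])

```text
t: 24.1
position: [470.6, -43.6, -13.9]
tool_rot: [3.085, 0.59, 0.003]
force: [-0.6, -0.1, -0.7]
gripper_width: 0.146
```

Request:
move_arm(moves=[[[0,0,0.001],[0,0,0]],[[0,0,0.0015],[0,0,0]],[[0,0,0.0015],[0,0,0]]])

```text
t: 24.4
position: [470.6, -43.6, -14.6]
tool_rot: [3.085, 0.59, 0.003]
force: [-0.2, 0.1, 2.0]
gripper_width: 0.148
```

Contact (2 N) at the predicted height. Releasing.

Request:
move_arm(moves=[[[0,0,0],[0,0,0]],[[0,0,0],[0,0,0]],[[0,0,0],[0,0,0]],[[0,0,0],[0,0,0]],[[0,0,0],[0,0,0]]], jaw=-0.2)

```text
t: 24.9
position: [470.6, -43.7, -14.6]
tool_rot: [3.085, 0.59, 0.003]
force: [-0.4, -0.6, 0.0]
gripper_width: 0.402
```

Request:
move_arm(moves=[[[0,0,-0.02],[0,0,0]],[[0,0,-0.06],[0,0,0]],[[0,0,-0.12],[0,0,0]],[[0,0,-0.18],[0,0,0]],[[0,0,-0.18],[0,0,0]],[[0,0,-0.18],[0,0,0]]])

```text
t: 25.5
position: [470.9, -43.7, 76.4]
tool_rot: [3.084, 0.59, 0.006]
force: [-0.4, -0.1, 0.1]
gripper_width: 0.401
```

```bash
python3 goto.py 662.6 127.2 76 0; python3 - <<'E'
from h import *
im,d=env.read_camera("side")
cv2.imwrite("pics/s13.png",cv2.resize(im[140:300,80:330][:,:,::-1],None,fx=2.5,fy=2.5,interpolation=cv2.INTER_CUBIC))
E
```

```text
t 25.5 [470.9303 -43.6675  76.3688] shift [ 0.4824 -0.1761  0.002 ] turn [ 0.0074 -0.0034 -2.278 ] w 0.4011794760132045
```

View pics/s13.png

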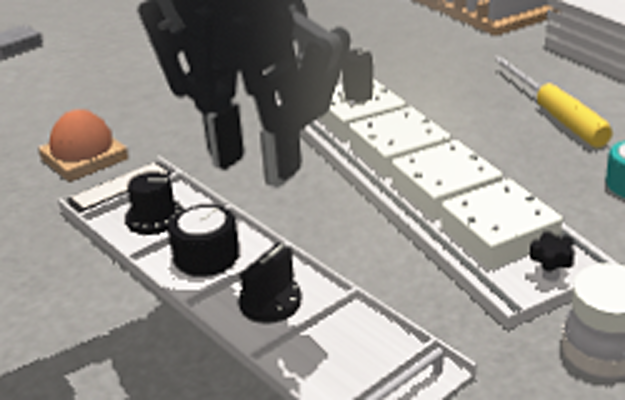

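Bar is seated in cell 3. Now for the slim knob I'll turn the jaw back across the row.

Request:
move_arm(moves=[[[0.482,-0.176,0.002],[0.007,-0.003,-1.0]],[[0.482,-0.176,0.002],[0.007,-0.003,-1.0]],[[0.482,-0.176,0.002],[0.007,-0.003,-1.0]],[[0.482,-0.176,0.002],[0.007,-0.003,-1.0]],[[0.482,-0.176,0.002],[0.007,-0.003,-1.0]],[[0.482,-0.176,0.002],[0.007,-0.003,-1.0]],[[0.482,-0.176,0.002],[0.007,-0.003,-1.0]],[[0.482,-0.176,0.002],[0.007,-0.003,-1.0]],[[0.482,-0.176,0.002],[0.007,-0.003,-1.0]]], jaw=0.0)

```text
t: 26.45
position: [660.0, 125.9, 74.0]
tool_rot: [-2.826, -1.366, 0.005]
force: [0.2, -0.3, 0.3]
gripper_width: 0.498
```

Request:
move_arm(moves=[[[0,0,0],[0,0,-1.0]],[[0,0,0],[0,0,-1.0]],[[0,0,0],[0,0,-1.0]],[[0,0,0],[0,0,-1.0]],[[0,0,0],[0,0,-1.0]],[[0,0,0],[0,0,-1.0]]])

```text
t: 27.05
position: [659.4, 125.1, 74.1]
tool_rot: [-2.379, -2.047, 0.004]
force: [0.4, 0.4, -0.7]
gripper_width: 0.5
```

```bash
python3 goto.py 662.6 127.2 76 0
```

```text
t 27.05 [659.4433 125.0545  74.1389] shift [ 0.0052  0.0056 -0.0037] turn [-0.0082 -0.0012 -0.286 ] w 0.49967019017418157
```

Request:
move_arm(moves=[[[0.005,0.006,-0.004],[-0.008,-0.001,-0.286]],[[0.005,0.006,-0.004],[-0.008,-0.001,-0.286]],[[0.005,0.006,-0.004],[-0.008,-0.001,-0.286]],[[0.005,0.006,-0.004],[-0.008,-0.001,-0.286]]])

```text
t: 27.45
position: [662.5, 126.9, 76.0]
tool_rot: [-2.225, -2.218, 0.0]
force: [0.1, -0.0, 0.1]
gripper_width: 0.501
```

```bash
python3 goto.py 662.6 127.2 18 0; python3 - <<'E'
from h import *
o=env.get_obs(); im,d=env.read_camera("wrist"); cp=campose("wrist",o["position"],o["tool_rot"]);P=cloud(cp,d)
m=(np.hypot(P[...,0]-662.6,P[...,1]-127.2)<25)&(P[...,2]>70)&(P[...,2]<82);q=P[m];print(len(q),cv2.minAreaRect(q[:,:2].astype(np.float32)),np.median(q[:,2]))
cv2.imwrite("pics/w14.png",im[:,:,::-1])
E
```

```text
t 27.45 [662.5319 126.9448  76.024 ] shift [0.0005 0.0002 0.116 ] turn [-0.0009 -0.0002 -0.0062] w 0.501360690916007
1332 ((663.0656127929688, 128.34152221679688), (26.678546905517578, 26.038488388061523), 25.90333366394043) 75.98278500880981
```

View pics/w14.png

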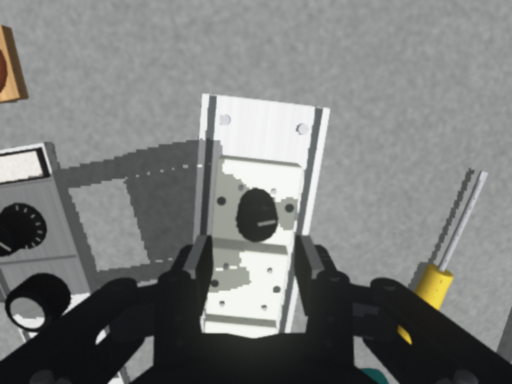

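Slim knob (257,215) is centred. Descend, grip and lift.

Request:
move_arm(moves=[[[0.002,0,0.03],[0,0,0]],[[0.002,0,0.07],[0,0,0]],[[0.002,0,0.1],[0,0,0]],[[0.002,0,0.118],[0,0,0]],[[0.002,0,0.122],[0,0,0]],[[0.002,0,0.122],[0,0,0]]])

```text
t: 28.1
position: [662.4, 128.0, 14.6]
tool_rot: [-2.224, -2.218, 0.001]
force: [-1.2, 0.3, 0.5]
gripper_width: 0.502
```

Request:
move_arm(moves=[[[0,0,0],[0,0,0]],[[0,0,0],[0,0,0]],[[0,0,0],[0,0,0]],[[0,0,0],[0,0,0]],[[0,0,0],[0,0,0]],[[0,0,0],[0,0,0]],[[0,0,0],[0,0,0]]], jaw=-1, squeeze=25)

```text
t: 28.8
position: [663.0, 128.1, 15.3]
tool_rot: [2.224, 2.218, 0.0]
force: [-0.6, -0.0, 6.4]
gripper_width: 0.296
```

Request:
move_arm(moves=[[[0,0,-0.01],[0,0,0]],[[0,0,-0.03],[0,0,0]],[[0,0,-0.06],[0,0,0]],[[0,0,-0.09],[0,0,0]],[[0,0,-0.1],[0,0,0]],[[0,0,-0.1],[0,0,0]]])

```text
t: 29.4
position: [664.0, 128.3, 67.2]
tool_rot: [2.223, 2.217, 0.004]
force: [-0.6, -0.1, -0.1]
gripper_width: 0.297
```

```bash
python3 goto.py 479.1 -115.1 50 0;python3 - <<'E'
from h import *
im,d=env.read_camera("side")
cv2.imwrite("pics/s15.png",cv2.resize(im[80:280,150:400][:,:,::-1],None,fx=2.5,fy=2.5,interpolation=cv2.INTER_CUBIC))
E
```

```text
t 29.4 [664.0308 128.2574  67.1566] shift [-0.4878 -0.3686  0.0329] turn [ 0.0057 -0.0013 -0.0052] w 0.2968990154988247
```

View pics/s15.png

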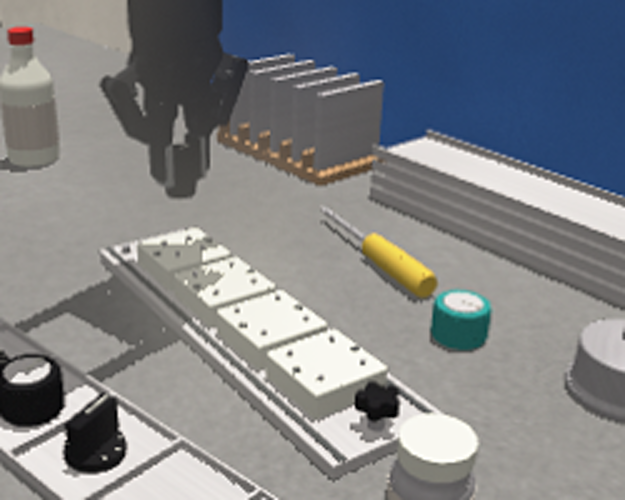

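Held upright. Carrying it to cell 4.

Request:
move_arm(moves=[[[-0.02,-0.015,0],[0,0,0]],[[-0.06,-0.045,0],[0,0,0]],[[-0.13,-0.098,0],[0,0,0]],[[-0.2,-0.15,0.01],[0.006,0,0]],[[-0.27,-0.204,0.02],[0.006,0,0]],[[-0.34,-0.257,0.033],[0.006,0,0]],[[-0.41,-0.31,0.033],[0.006,0,0]],[[-0.46,-0.348,0.033],[0.006,0,0]],[[-0.482,-0.365,0.033],[0.006,0,0]],[[-0.488,-0.369,0.033],[0.006,0,0]],[[-0.488,-0.369,0.033],[0.006,0,0]],[[-0.488,-0.369,0.033],[0.006,0,0]]])

```text
t: 30.65
position: [479.2, -114.8, 49.4]
tool_rot: [-2.223, -2.219, 0.001]
force: [-0.1, 0.7, 0.3]
gripper_width: 0.292
```

```bash
python3 goto.py 479.1 -115.1 -10.7 0;python3 - <<'E'
from h import *
im,d=env.read_camera("side")
cv2.imwrite("pics/s16.png",cv2.resize(im[100:320,60:360][:,:,::-1],None,fx=2.5,fy=2.5,interpolation=cv2.INTER_CUBIC))
E
```

```text
t 30.65 [ 479.1555 -114.8031   49.3538] shift [-0.0006 -0.      0.1201] turn [-0.0017 -0.0006 -0.0038] w 0.2920872355015326
```

View pics/s16.png

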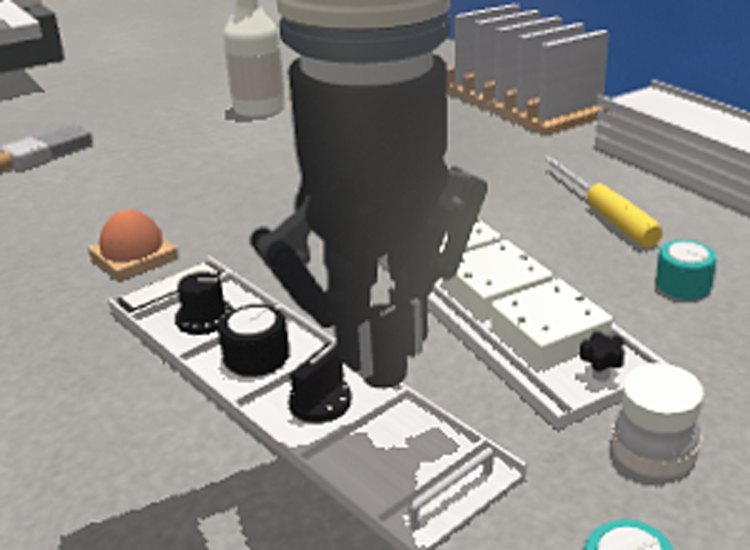

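Request:
move_arm(moves=[[[0,0,0.03],[0,0,0]],[[0,0,0.07],[0,0,0]],[[0,0,0.1],[0,0,0]],[[0,0,0.114],[0,0,0]],[[0,0,0.118],[0,0,0]],[[0,0,0.12],[0,0,0]],[[0,0,0.12],[0,0,0]]])

```text
t: 31.4
position: [479.6, -114.6, -10.3]
tool_rot: [-2.223, -2.22, 0.0]
force: [0.4, -0.5, -1.2]
gripper_width: 0.298
```

Request:
move_arm(moves=[[[0,0,0.001],[0,0,0]],[[0,0,0.002],[0,0,0]],[[0,0,0.003],[0,0,0]],[[0,0,0.003],[0,0,0]]])

```text
t: 31.8
position: [479.7, -114.6, -11.6]
tool_rot: [2.223, 2.22, 0.0]
force: [0.4, 0.6, -0.5]
gripper_width: 0.304
```

Request:
move_arm(moves=[[[0,0,0.001],[0,0,0]],[[0,0,0.0015],[0,0,0]],[[0,0,0.0015],[0,0,0]]])

```text
t: 32.1
position: [479.6, -114.6, -12.4]
tool_rot: [-2.223, -2.22, 0.0]
force: [0.1, -0.1, -0.4]
gripper_width: 0.299
```

Request:
move_arm(moves=[[[0,0,0.0007],[0,0,0]],[[0,0,0.0013],[0,0,0]],[[0,0,0.0013],[0,0,0]]])

```text
t: 32.4
position: [479.6, -114.7, -12.7]
tool_rot: [-2.223, -2.22, -0.0]
force: [-1.7, 0.6, 5.1]
gripper_width: 0.293
```

Contact (5 N) at the predicted height. Releasing and lifting away.

Request:
move_arm(moves=[[[0,0,0],[0,0,0]],[[0,0,0],[0,0,0]],[[0,0,0],[0,0,0]],[[0,0,0],[0,0,0]],[[0,0,0],[0,0,0]]], jaw=-0.05)

```text
t: 32.9
position: [479.6, -114.6, -12.8]
tool_rot: [-2.223, -2.22, 0.0]
force: [0.3, 0.1, 0.1]
gripper_width: 0.475
```

Request:
move_arm(moves=[[[0,0,-0.02],[0,0,0]],[[0,0,-0.06],[0,0,0]],[[0,0,-0.12],[0,0,0]],[[0,0,-0.2],[0,0,0]],[[-0.02,0.1,-0.4],[0,0,0]],[[-0.02,0.1,-0.5],[0,0,0]],[[-0.02,0.1,-0.5],[0,0,0]],[[-0.02,0.1,-0.5],[0,0,0]],[[-0.02,0.1,-0.5],[0,0,0]]])

```text
t: 33.8
position: [531.0, -125.1, 239.9]
tool_rot: [2.22, 2.217, 0.004]
force: [-0.5, 0.1, -0.4]
gripper_width: 0.474
```

```bash
python3 - <<'E'
from h import *
np.set_printoptions(precision=1,suppress=True)
o=env.get_obs();print(o["t"],o["position"],o["force"])
C={"skirt":(452.4,99.3),"broad":(461.3,27.8),"bar":(470.2,-43.6),"slim":(479.1,-115.1)}
for n in("wrist","side"):
    im,d=env.read_camera(n); cv2.imwrite(f"pics/{n}17.png",im[:,:,::-1] if n=="wrist" else cv2.resize(im[120:320,60:310][:,:,::-1],None,fx=3,fy=3))
    P=cloud(campose(n,o["position"],o["tool_rot"]),d)
    for k,(x,y) in C.items():
        m=(np.hypot(P[...,0]-x,P[...,1]-y)<32)&(P[...,2]>25)&(P[...,2]<60)
        q=P[m]; t=np.percentile(q[:,2],95); q=q[q[:,2]>t-5]; r=cv2.minAreaRect(q[:,:2].astype(np.float32)); print(n,k,"top %.1f"%t,np.round(r[0],1),np.round(r[1],1))
E
```

```text
33.8 [ 531.  -125.1  239.9] [-0.5  0.1 -0.4]Traceback (most recent call last):
  File "<stdin>", line 10, in <module>
    return _quantile_unchecked(
        a, q, axis, out, overwrite_input, method, keepdims, weights)
    return _ureduce(a,
                    func=_quantile_ureduce_func,
    ...<5 lines>...
                    overwrite_input=overwrite_input,
                    method=method)
    r = func(a, **kwargs)
    result = _quantile(arr,
                       quantiles=q,
    ...<2 lines>...
                       out=out,
                       weights=wgt)
    slices_having_nans = np.isnan(arr[-1, ...])
                                  ~~~^^^^^^^^^
IndexError: index -1 is out of bounds for axis 0 with size 0
```

View pics/wrist17.png

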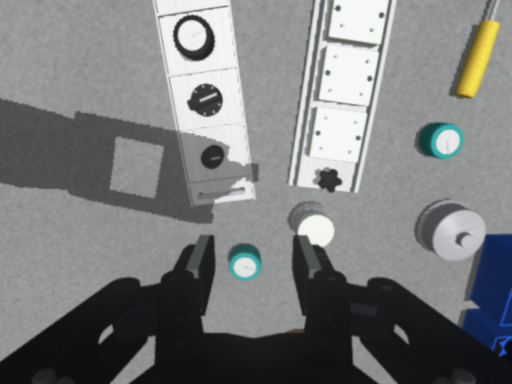

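The wrist view shows broad (193,38), bar (206,100) and slim (212,157) in their cells. Skirt is just out of frame, so I'll check with the side and scene cameras.

```bash
python3 - <<'E'
from h import *
np.set_printoptions(precision=1,suppress=True)
C={"skirt":(452.4,99.3),"broad":(461.3,27.8),"bar":(470.2,-43.6),"slim":(479.1,-115.1)}
for n in("scene","side"):
    im,d=env.read_camera(n); cv2.imwrite(f"pics/{n}18.png",cv2.resize((im[120:320,60:310] if n=="side" else im[90:290,170:420])[:,:,::-1],None,fx=3,fy=3))
    P=cloud(campose(n),d)
    for k,(x,y) in C.items():
        q=P[(np.hypot(P[...,0]-x,P[...,1]-y)<32)&(P[...,2]>25)&(P[...,2]<60)]
        if not len(q): print(n,k,"none"); continue
        t=np.percentile(q[:,2],95); q=q[q[:,2]>t-5]; r=cv2.minAreaRect(q[:,:2].astype(np.float32)); print(n,k,"top %.1f"%t,np.round(r[0],1),np.round(r[1],1))
E
```

```text
scene skirt top 40.4 [454.2  99.6] [31.2 30.3]
scene broad top 38.8 [462.4  28.8] [45.6 44. ]
scene bar top 42.0 [473.6 -42.1] [40.7 12.6]
scene slim top 48.1 [ 482.3 -112.8] [24.3 24.2]
side skirt top 42.0 [453.1  97.5] [30.6 28.9]
side broad top 40.4 [460.6  26.6] [44.8 45. ]
side bar top 43.8 [472.2 -43.6] [39.7 14.1]
side slim top 49.5 [ 479.1 -115.6] [25.9 24.3]
```

View pics/side18.png

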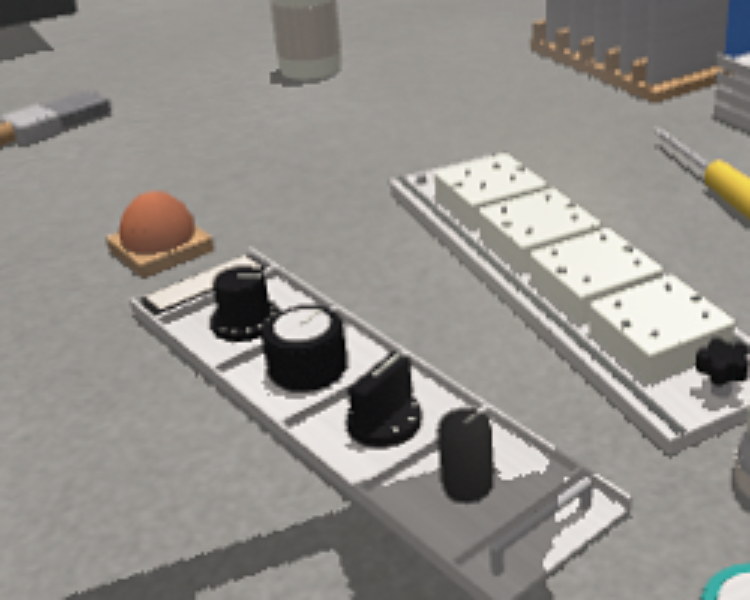

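View pics/scene18.png

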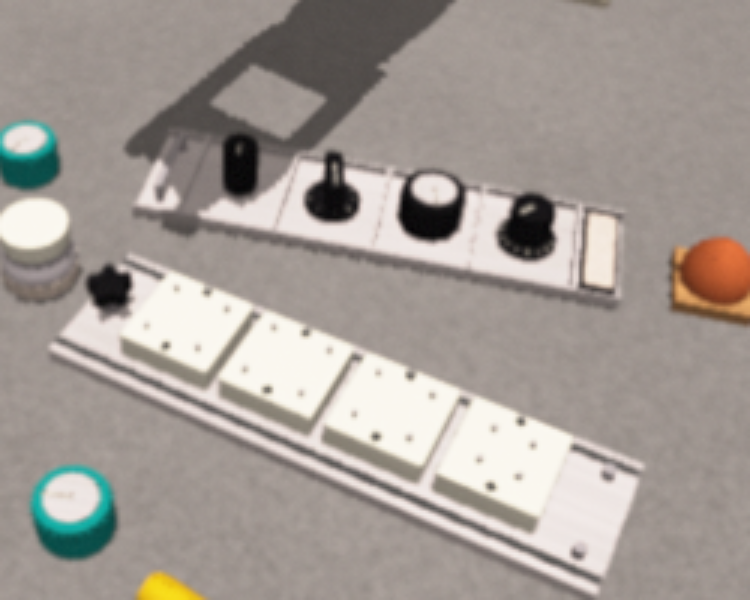

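All four stand upright, centred in their cells in the right order from the card, and the arm is clear. Handing in.

```bash
python3 -c "from workcell import env;print(env.hand_in())"
```

```text
the job is handed in; nothing more can be done
None
```

All four knobs are in the curing tray, one to a cell, and the job is handed in at about 34 s. From the white job card outward they stand skirt, broad, bar, slim, matching the jig order from the star clamp. Each was lowered until I measured about 2–7 N of contact on the cell floor before release.

**Last checks:** The side and scene cameras show all four upright. Their tops are within about 2 mm of the heights expected for knobs on the tray floor (40, 38, 42 and 48 mm). Their centres are within about 4 mm of the cell centres. The nests are empty, nothing else was moved, and the arm is well clear. The last wrist picture missed the skirt knob, which was out of frame, so I checked it only with the side and scene cameras.

**What disagreed:** The fingertips sit about 31–35 mm short of the reported TCP. My first closing on the skirt knob therefore shut above it without touching it. I measured the offset with the cameras, corrected for it, and the later grasps and placements landed as predicted.

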